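Load the slide-basket dip lift evenly

TASK

Load the dip lift with the slide baskets so that its pivoting crossbar ends up level: hang a small basket in the left outer notch, then the large one in the right outer notch, then the other small one in the left inner notch, each hook fully down in its notch. Let the bar take each weight gently, without pressing on it: it must not drop, bounce or tip far over, and the other things on the bench stay where they are.

Things in the scene. Friction and masses are not known exactly. Their poses are not given: they have to be found in the camera images.
- small_basket_a: Small basket 1 of 2: steel slide basket with glass slides on end, 48 mm wide (y) x 34 deep (x) x 78 high. Origin: centre of underside, z up. Loose on the bench, +x pointing away from the robot within 30 degrees. A strip hanger (14 mm wide, its middle at x = -12 mm) rises to a hook over the basket's middle, topped by the blue grip. About 300 g, within a tenth. The hook must go over the bar from the robot's side.
- small_basket_a_hook (a point): Middle of the underside of the basket's hook bar (6 mm round, along the basket's x), the point that rests in a notch: 130 mm above the basket's underside. The hook is open downward, about 19 mm wide inside; its tip, on the +x side, ends 12 mm below this point; 52 mm are free between this point and the basket body below. Axes as the basket's.
- small_basket_a_grip (a point): Middle of the basket's blue plastic grip block, 12 mm (x) x 22 mm (y) x 36 mm tall (z), straight above the hook: 28 mm above the hook point, 158 mm above the basket's underside. Take the basket by this. Axes as the basket's.
- small_basket_b: Small basket 2 of 2: steel slide basket with glass slides on end, 48 mm wide (y) x 34 deep (x) x 78 high. Origin: centre of underside, z up. Loose on the bench, +x pointing away from the robot within 30 degrees. A strip hanger (14 mm wide, its middle at x = -12 mm) rises to a hook over the basket's middle, topped by the blue grip. About 300 g, within a tenth. The hook must go over the bar from the robot's side.
- small_basket_b_hook (a point): Middle of the underside of the basket's hook bar (6 mm round, along the basket's x), the point that rests in a notch: 130 mm above the basket's underside. The hook is open downward, about 19 mm wide inside; its tip, on the +x side, ends 12 mm below this point; 52 mm are free between this point and the basket body below. Axes as the basket's.
- small_basket_b_grip (a point): Middle of the basket's blue plastic grip block, 12 mm (x) x 22 mm (y) x 36 mm tall (z), straight above the hook: 28 mm above the hook point, 158 mm above the basket's underside. Take the basket by this. Axes as the basket's.
- large_basket: Large basket: steel slide basket with glass slides on end, 88 mm wide (y) x 34 deep (x) x 78 high. Origin: centre of underside, z up. Loose on the bench, +x pointing away from the robot within 30 degrees. A strip hanger (14 mm wide, its middle at x = -12 mm) rises to a hook over the basket's middle, topped by the orange grip. About 480 g, within a tenth. The hook must go over the bar from the robot's side.
- large_basket_hook (a point): Middle of the underside of the basket's hook bar (6 mm round, along the basket's x), the point that rests in a notch: 130 mm above the basket's underside. The hook is open downward, about 19 mm wide inside; its tip, on the +x side, ends 12 mm below this point; 52 mm are free between this point and the basket body below. Axes as the basket's.
- large_basket_grip (a point): Middle of the basket's orange plastic grip block, 12 mm (x) x 22 mm (y) x 36 mm tall (z), straight above the hook: 28 mm above the hook point, 158 mm above the basket's underside. Take the basket by this. Axes as the basket's.
- lift: Dip lift, fixed to the bench: an empty steel trough (470 mm along y, 90 mm in x, 45 mm high) and behind it an aluminium column (274 mm high, 60 to 110 mm behind the bar) carrying a pivoting crossbar over the trough. Place and yaw (within 7 degrees) vary. Origin on the bench below the bar's pivot; -x faces the robot, +y is the robot's left.
- crossbar (a joint): Tilt (rad) of the steel crossbar about its central pivot, 0 level, positive: left (+y) end up; stops at +-0.2. Bar 364 mm long along the lift's y, 10 mm thick. A rubber bush springs it to level, little damped: as a notch takes a basket it sinks, up to about 30 mm, by an amount best felt. One small basket tips it safely; the large one alone, or two small ones on one side, tip it too far (limit 0.13).
- notch_left_outer (a point): Centre of the floor of the crossbar's left outer notch, 160 mm from the pivot (left is +y), 225 mm above the bench when the bar is level. Notch 11 mm wide along the bar, 7 mm deep; the bar reaches 12 mm below this point and its upper edge is 7 mm above it. Moves with the bar; axes as the bar's: y along it, x across it away from the robot.
- notch_left_inner (a point): Centre of the floor of the crossbar's left inner notch, 95 mm from the pivot (left is +y), 225 mm above the bench when the bar is level. Notch 11 mm wide along the bar, 7 mm deep; the bar reaches 12 mm below this point and its upper edge is 7 mm above it. Moves with the bar; axes as the bar's: y along it, x across it away from the robot.
- notch_right_outer (a point): Centre of the floor of the crossbar's right outer notch, 160 mm from the pivot (left is +y), 225 mm above the bench when the bar is level. Notch 11 mm wide along the bar, 7 mm deep; the bar reaches 12 mm below this point and its upper edge is 7 mm above it. Moves with the bar; axes as the bar's: y along it, x across it away from the robot.
- reagent_bottle: Brown reagent bottle, 64 mm across, 130 mm tall, origin at the centre of its underside. Not part of the job: leave it where it stands.
- tip_box: White and yellow box of pipette tips, 85 x 120 x 53 mm, origin at the centre of its underside. Not part of the job: leave it where it stands.
- tube_rack: Green rack of small tubes, 60 x 100 x 44 mm, origin at the centre of its underside. Not part of the job: leave it where it stands.
Things that resemble listed ones, but are neither listed nor needed, are in the scene too. Leave any brown or purple look-alike of the small_basket_b alone.

How it is judged:
By the outcome, as a careful person would: the job done as asked, in the order asked, and still so for the second after the job is handed in, with the robot touching nothing.
It also fails if it takes over 72 s, if anything falls off the work surface, if the arm or the gripper's body presses on something with over 40 N, if the wrist force passes 120 N, or if a joint passes its speed limit or range.

ROBOT

A 6-joint arm with a two-finger parallel gripper is mounted at the origin on the work surface. World frame = base frame: x ahead of the robot, y to its left, z up, the work surface at z = 0. Lengths are in m, angles in rad, forces in N, time in s.
With the tool pointing down it reaches from about 0.3 to 0.775 m from the base axis. Payload 14.6 kg.
Tool frame: the origin (TCP) lies between the finger pads; the fingertips stand 19 mm ahead of it and the grasp point (between the pads) is the TCP; z points along the fingers, x is the direction in which the jaws open and shut, and the axes are right-handed (so a half turn about z gives the same grasp; the last joint's range is limited). The gripper opens to 94 mm and grips with 3 to 60 N. Pads are 16 mm wide; open, the fingers measure 119 mm over their backs; the gripper's body (75 mm by 177 mm) begins 78 mm behind the grasp point.
Start: joints at [-1.272, 0.3, 1.521, -0, 1.321, -0.067], TCP at [0.197, -0.514, 0.224] pointing down, gripper open.
Joint ranges: [-3.03, 3.03], [-0.79, 2.21], [0.23, 2.52], [-1.04, 4.18], [0, 3.07], [-2.55, 2.55]. Speed limits (rad/s): [2.22, 2.22, 2.57, 3.14, 3.14, 3.14].

INTERFACE

Orientations are given as a unit quaternion [w, x, y, z].
In Python, from cell import bot gives the robot as it stands. The module is installed in compiled form; this text tells all that it offers.
- The arm moves only by the tool servo_tool, never from a script. Its argument "rows" is a list of rows, each an object with "hand": the finger opening in mm, from 0 to 94; "dp": the shift along the tool's x, y, z normalised to -1 to 1, where 1 is 8 cm, a list of three; "rotation": the turn, a rotation vector about the tool's x, y, z normalised to -1 to 1, where 1 is pi/4 rad, a list of three. In form: [{"hand": hand, "dp": [tx, ty, tz], "rotation": [wx, wy, wz]}, ...]. A call has exactly 5 rows; each row is the pose to reach, as a shift and turn from the pose commanded when the call began, along the tool's axes at that moment; what a row does not reach only later rows make up. A row lasts 1/8 s, in which the tool goes at most 62.5 mm and 10.7 degrees, less where a joint would pass 70% of its speed; a pose out of reach is approached as far as the arm can. A call with a number of a shift or a turn outside -1 to 1 is refused whole. A call with a gripper value outside its range is refused whole. The fingers move at their own pace and stop on an object; "squeeze" is the grip in N (left out, the last holds). Time passes only in rows, so rows that repeat a pose let the fingers close, or fill a call up. It gives the time, the measured TCP pose, the force and the opening at its end, in the units of the state.
- bot.get_obs(): the state, without advancing time (a new reading comes with each control period).
- bot.snapshot(name): name is "scene" or "top"; returns a dict with "frame" (420x560x3 uint8, red, green, blue), "z_map" (420x560 float32, m along the optical axis (not along the pixel's ray), 0 where there is no reading), "K" (3x3 intrinsics, pixels), "dist" ([k1, k2, p1, p2, k3] as OpenCV has them; the pictures are not rectified), "R" (3x3) and "t" (3): a world point X has camera coordinates R X + t. Camera axes: x right, y down, z forward; pixel columns grow to the right and rows downward; lengths in m; the calibration is good to about 2 mm. A picture is of the moment at which its call begins.
- bot.finish_job(): hands the job in, once; it reports no verdict.
The state is a dict: "t": time; "joint_pos": joint angles; "joint_vel": joint speeds; "tau": joint torques, N m; "position": TCP position; "orientation": TCP orientation; "ft_force": force on the tool from outside, world axes, zero at the start; "torque": the same for the moment, N m; "finger_gap": finger opening in m.
Only numpy, scipy, OpenCV 4.12 (cv2) and the standard library are available. Lean on these libraries where they do the work, as an engineer would, in place of code of your own. Each camera call takes 0.05 s, during which the arm holds its last target.

## Working session

There is one attempt and no reset: what is moved stays moved. The work goes in short steps, Python scripts to look and compute and a tool call to move; the robot and the scene stay as the last step left them, time stands still between calls to the robot, and variables do not carry over. Pictures are saved under pics/ and viewed, and the job is handed in when it is done.

Besides the shell and the picture viewer there is one more tool, called after ">>>" as name(argument=value, ...) on one line, values as JSON. servo_tool: Moves the arm, as the interface text tells. Its arguments: {"type":"object","properties":{"rows":{"type":"array","items":{"type":"object","properties":{"hand":{"type":"number"},"dp":{"type":"array","items":{"type":"number"}},"rotation":{"type":"array","items":{"type":"number"}}}}},"squeeze":{"type":"number"}},"required":["rows"]}

```bash
mkdir -p pics; ls
python3 - <<'E'
from cell import bot
import numpy as np,cv2
o=bot.get_obs()
for k,v in o.items(): print(k,np.round(v,4))
for n in("scene","top"):
    s=bot.snapshot(n); np.savez(f'{n}0.npz',**s)
    cv2.imwrite(f'pics/{n}0.png',s['frame'][:,:,::-1]); print(n,s['K'],s['dist'],s['R'],s['t'], (s['z_map']>0).mean())
E
```

```text
pics
t 0.0
joint_pos [-1.2716  0.3005  1.5216 -0.      1.3207 -0.0666]
joint_vel [-0.0008 -0.0002  0.0008  0.0012 -0.0004  0.0007]
tau [-1.30000e-03 -5.31801e+01 -3.52736e+01  7.08000e-02  2.44000e-02
 -1.00000e-04]
position [ 0.1967 -0.5134  0.2239]
orientation [-4.000e-04  8.239e-01 -5.667e-01 -5.000e-04]
ft_force [-0.0578  0.0844  0.5244]
torque [ 0.0284  0.0207 -0.0201]
finger_gap 0.0936
scene [[393.27787256   0.         277.44146647]
 [  0.         393.27787256 204.92215106]
 [  0.           0.           1.        ]] [-0.00316174  0.          0.          0.          0.        ] [[-0.31908906  0.94772414 -0.00105879]
 [ 0.64947142  0.21785652 -0.72850904]
 [-0.69019494 -0.23314692 -0.68503537]] [ 0.144431   -0.20909512  1.59434572] 0.9959863945578231
top [[463.31845348   0.         280.76866721]
 [  0.         463.31845348 204.86866095]
 [  0.           0.           1.        ]] [0.04360849 0.         0.         0.         0.        ] [[ 0.01025982 -0.99994465 -0.00233262]
 [-0.99209824 -0.00988755 -0.12507329]
 [ 0.1250433   0.00359742 -0.99214476]] [0.01054994 0.50059633 1.22124946] 0.9960671768707483
```

View pics/scene0.png

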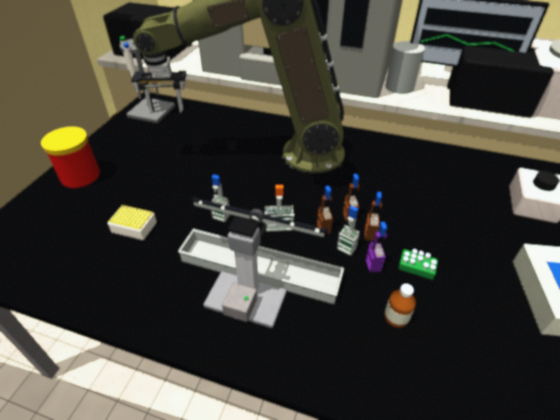

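View pics/top0.png

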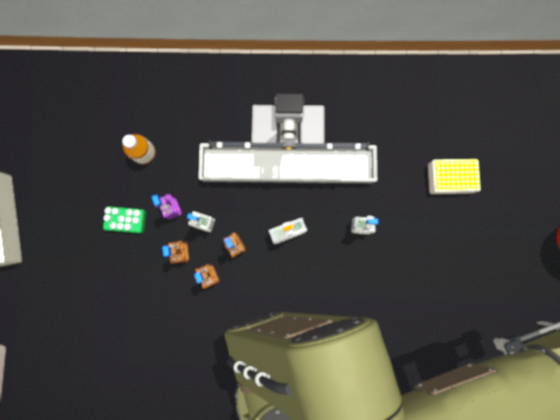

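The scene view shows the lift with its bar running from about (195,202) to (322,233). In the top view the grey baskets with blue grips are at (200,220) and (365,225), and the orange-grip large basket is at (288,231). Brown look-alikes stand at (177,252), (206,277) and (234,245), with a purple one at (168,205). I'll enlarge both views next.

Run:
```python
import cv2
a=cv2.imread('pics/top0.png')[125:300,90:400]; cv2.imwrite('pics/topz.png',cv2.resize(a,None,fx=2.58,fy=2.58,interpolation=cv2.INTER_CUBIC))
a=cv2.imread('pics/scene0.png')[165:315,180:400]; cv2.imwrite('pics/scenez.png',cv2.resize(a,None,fx=3.6,fy=3.6,interpolation=cv2.INTER_CUBIC))
```

```text
(no output)
```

View pics/topz.png

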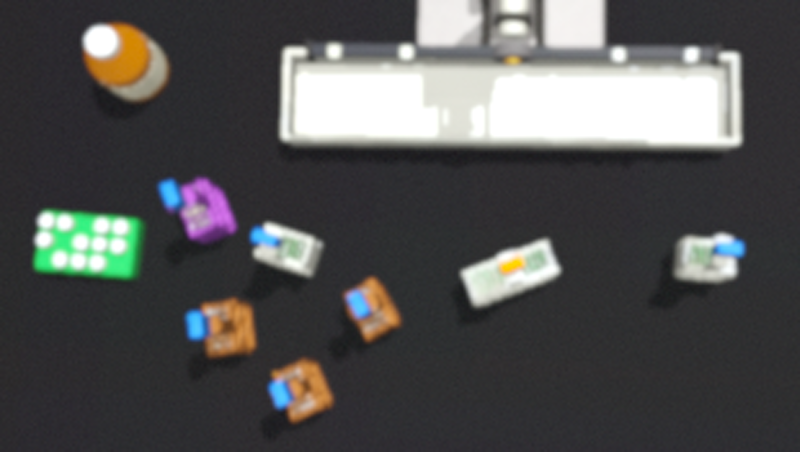

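View pics/scenez.png

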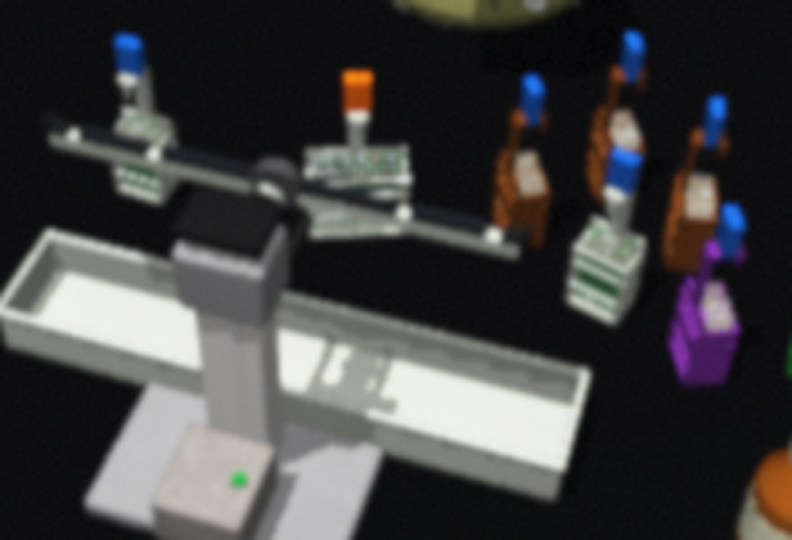

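The two grey-bodied baskets with blue grips, at top (200,220) and (365,225), are the real small ones. The crop shows the other four have brown or purple bodies, so I leave those alone. Next I measure.

```bash
cat > h.py <<'E'
import numpy as np,cv2
def load(n): 
    s=np.load(n); return {k:s[k] for k in s.files}
def cloud(s):
    h,w=s['z_map'].shape; u,v=np.meshgrid(np.arange(w),np.arange(h))
    p=cv2.undistortPoints(np.stack([u,v],-1).reshape(-1,1,2).astype(float),s['K'],s['dist']).reshape(h,w,2)
    z=s['z_map'][...,None]; X=np.concatenate([p*z,z],-1); return (X-s['t'])@s['R']
def tri(s1,p1,s2,p2):
    q=[cv2.undistortPoints(np.array([[p]],float),s['K'],s['dist']).reshape(2,1) for s,p in((s1,p1),(s2,p2))]
    P=[np.c_[s['R'],s['t']] for s in(s1,s2)]
    X=cv2.triangulatePoints(P[0],P[1],q[0],q[1]); return (X[:3]/X[3]).ravel()
def proj(s,X): return cv2.projectPoints(np.array(X,float).reshape(-1,1,3),cv2.Rodrigues(s['R'])[0],s['t'],s['K'],s['dist'])[0].reshape(-1,2)
def ray(s,p,z):
    q=cv2.undistortPoints(np.array([[p]],float),s['K'],s['dist']).ravel(); d=np.r_[q,1]@s['R']; c=-s['R'].T@s['t']
    return c+d*(z-c[2])/d[2]
def blobs(m,mn=8):
    n,l,st,c=cv2.connectedComponentsWithStats(m.astype(np.uint8)); return [(st[i,4],c[i],l==i) for i in range(1,n) if st[i,4]>=mn]
E
python3 - <<'E'
from h import *
S=load('scene0.npz');T=load('top0.npz')
for nm,s in(('scene',S),('top',T)):
    h=cv2.cvtColor(s['frame'],cv2.COLOR_RGB2HSV); C=cloud(s)
    for cn,m in(('blue',(abs(h[...,0].astype(int)-108)<14)&(h[...,1]>150)&(h[...,2]>80)),('orange',(abs(h[...,0].astype(int)-12)<9)&(h[...,1]>200)&(h[...,2]>180)),):
        for a,c,mm in blobs(m):
            P=C[mm]; print(nm,cn,a,np.round(c,1),np.round(np.median(P,0),3),'zmax',P[:,2].max().round(3))
    print(nm,'white')
    m=(h[...,1]<60)&(h[...,2]>130)
    for a,c,mm in blobs(m,2):
        P=C[mm]
        z=np.median(P[:,2])
        if .19<z<.26: print(a,np.round(c,1),np.round(np.median(P,0),3))
E
```

```text
scene blue 13 [125.8  44.5] [-0.02  -0.794  0.335] zmax 0.338
scene blue 67 [355.3 178.9] [0.317 0.207 0.163] zmax 0.181
scene blue 78 [215.5 178.8] [ 0.453 -0.203  0.164] zmax 0.179
scene blue 69 [327.5 190.9] [0.4   0.139 0.164] zmax 0.18
scene blue 69 [378.1 197.3] [0.38  0.287 0.162] zmax 0.179
scene blue 77 [352.9 211.7] [0.459 0.228 0.165] zmax 0.178
scene blue 94 [382.7 228. ] [0.499 0.316 0.163] zmax 0.179
scene blue 149 [555.5 271. ] [0.424 0.783 0.084] zmax 0.09
scene orange 26 [278.8 186.5] [ 0.434 -0.002  0.176] zmax 0.179
scene white
736 [427.4  51.8] [-0.657  0.366  0.221]
14 [199.7 202.6] [ 0.622 -0.162  0.226]
15 [254.5 217.4] [0.637 0.003 0.24 ]
25 [316.5 230.6] [0.621 0.158 0.226]
93 [239.7 237.4] [ 0.724 -0.002  0.254]
top blue 86 [155.4 199.5] [0.496 0.316 0.171] zmax 0.178
top blue 44 [190.6 216.4] [0.454 0.231 0.173] zmax 0.179
top blue 43 [374.1 221.1] [ 0.447 -0.21   0.172] zmax 0.177
top blue 29 [228.9 242.9] [0.39  0.137 0.173] zmax 0.177
top blue 83 [165.3 250.7] [0.372 0.287 0.172] zmax 0.178
top blue 61 [198.  277.6] [0.308 0.207 0.173] zmax 0.179
top orange 232 [137.8 147.4] [0.635 0.386 0.093] zmax 1.274
top white
201 [288.6 139.2] [ 0.634 -0.002  0.234]
51 [499.7 344.3] [ 0.18  -0.455  0.241]
```

```bash
python3 - <<'E'
from h import *
S=load('scene0.npz');T=load('top0.npz')
for n,a,b in(('A(left)',(352.9,211.7),(190.6,216.4)),('B(right)',(215.5,178.8),(374.1,221.1))):
    print(n,'tri',tri(S,a,T,b).round(4))
CS=cloud(S);CT=cloud(T)
for n,(x,y),r in(('A',(.45,.22),.05),('B',(.45,-.205),.05),('L',(.435,0),.07)):
  for nm,C in(('top',CT),('scene',CS)):
    P=C.reshape(-1,3); k=(np.hypot(P[:,0]-x,P[:,1]-y)<r)
    m=k&(P[:,2]>.06)&(P[:,2]<.088); q=P[m][:,:2].astype(np.float32)
    g=k&(P[:,2]>.15); gq=P[g][:,:2]
    t=k&(P[:,2]>.172); 
    print(n,nm,m.sum(),cv2.minAreaRect(q*1000),'grip',gq.mean(0).round(4),'top',P[t].mean(0).round(4),t.sum(),'rect',cv2.minAreaRect((P[t][:,:2]*1000).astype(np.float32)))
# bar
for nm,C in(('top',CT),('scene',CS)):
    P=C.reshape(-1,3); m=(P[:,2]>.228)&(P[:,2]<.24)&(abs(P[:,0]-.62)<.06)&(abs(P[:,1])<.22)&(abs(P[:,1])>.03)
    q=P[m]; print(nm,'bar',m.sum(),cv2.minAreaRect((q[:,:2]*1000).astype(np.float32)),q[:,2].mean(), np.polyfit(q[:,1],q[:,0],1),np.polyfit(q[:,1],q[:,2],1), q[:,1].min(),q[:,1].max())
    m=(P[:,2]>.041)&(P[:,2]<.048)&(abs(P[:,0]-.58)<.13)&(abs(P[:,1])<.26)
    q=P[m]; print(nm,'trough',m.sum(),cv2.minAreaRect((q[:,:2]*1000).astype(np.float32)))
E
python3 - <<'E'
import cv2
a=cv2.imread('pics/top0.png')[130:190,190:390]; cv2.imwrite('pics/bar_t.png',cv2.resize(a,None,fx=4,fy=4,interpolation=cv2.INTER_CUBIC))
a=cv2.imread('pics/scene0.png')[190:250,185:335]; cv2.imwrite('pics/bar_s.png',cv2.resize(a,None,fx=5,fy=5,interpolation=cv2.INTER_CUBIC))
E
```

```text
A(left) tri [0.4545 0.2298 0.1607]
B(right) tri [ 0.4462 -0.2078  0.1608]
A top 134 ((453.0905456542969, 225.8402862548828), (48.961585998535156, 33.72514343261719), 73.1383285522461) grip [0.4527 0.225 ] top [0.4533 0.2254 0.1748] 40 rect ((452.96240234375, 225.47418212890625), (20.337970733642578, 11.170892715454102), 72.10153198242188)
A scene 178 ((455.49560546875, 226.21612548828125), (49.806087493896484, 35.24190902709961), 75.52491760253906) grip [0.458  0.2271] top [0.4559 0.2271 0.1762] 27 rect ((454.9514465332031, 226.6552734375), (20.569568634033203, 13.824369430541992), 75.47791290283203)
B top 131 ((447.8951110839844, -201.9116973876953), (49.53807067871094, 33.384220123291016), 84.39520263671875) grip [ 0.4474 -0.2004] top [ 0.4479 -0.2019  0.1744] 39 rect ((448.07269287109375, -202.38047790527344), (19.6713809967041, 11.696220397949219), 83.73895263671875)
B scene 115 ((447.94903564453125, -200.9649658203125), (51.14715576171875, 30.62691879272461), 88.737060546875) grip [ 0.4521 -0.2015] top [ 0.4501 -0.2025  0.1758] 23 rect ((450.3699645996094, -204.522705078125), (2
[... 606 characters left out ...]
506836)
top bar 537 ((643.4182739257812, -0.3198699951171875), (68.4660415649414, 368.160888671875), 0.012872942723333836) 0.23205168159767686 [3.43075968e-04 6.16172853e-01] [-0.00043404  0.23205027] -0.18440800414703684 0.1837540869953371
top trough 355 ((569.8020629882812, -0.1305084228515625), (474.9301452636719, 231.49221801757812), 89.30770874023438)
scene bar 480 ((617.17724609375, -1.0147705078125), (17.1876163482666, 369.5957946777344), 0.05363207682967186) 0.23309194151530127 [0.00071245 0.61876514] [-0.00029725  0.23309356] -0.18580897775313532 0.18378160015753126
scene trough 388 ((582.8936767578125, 6.9640350341796875), (246.6756591796875, 496.15594482421875), 2.514158010482788)
```

View pics/bar_t.png

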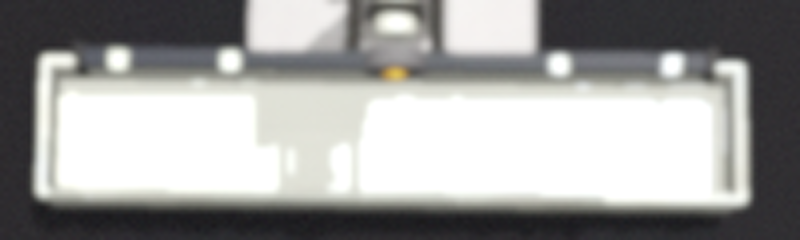

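View pics/bar_s.png

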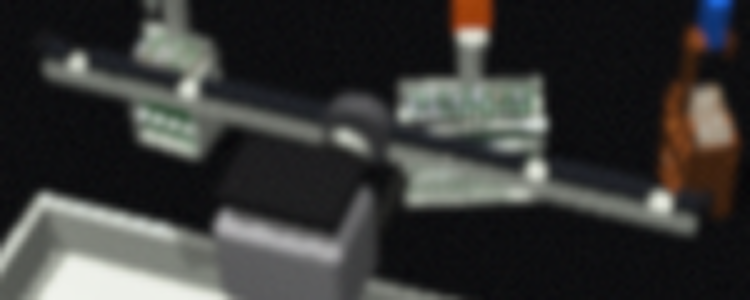

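Run:
```python
from h import *
S=load('scene0.npz');T=load('top0.npz')
def peaks(s,pts,r=4):
    g=s['frame'].astype(float).min(-1); out=[]
    for u,v in pts:
        u0,v0=int(round(u)),int(round(v)); w=g[v0-r:v0+r+1,u0-r:u0+r+1]; w=np.clip(w-(w.max()*.6),0,None)
        V,U=np.mgrid[v0-r:v0+r+1,u0-r:u0+r+1]; out.append(((w*U).sum()/w.sum(),(w*V).sum()/w.sum()))
    return np.array(out)
t=peaks(T,[(219.3,144.5),(247.5,145),(329.7,146),(358,146.3)])
s=peaks(S,[(317,230.3),(292,224),(223,207.5),(200.3,202.4)],3)
print(t.round(2),s.round(2))
for a,b in zip(t,s): print('tri',tri(T,a,S,b).round(4),'top ray',ray(T,a,.226).round(4),'scene ray',ray(S,b,.226).round(4))
```

```text
[[219.06 144.52]
 [247.17 144.84]
 [329.42 145.9 ]
 [357.59 146.09]] [[316.62 230.26]
 [291.52 224.2 ]
 [222.34 207.39]
 [199.9  202.58]]
tri [0.6162 0.159  0.2233] top ray [0.6154 0.1592 0.226 ] scene ray [0.6189 0.1588 0.226 ]
tri [0.6162 0.0936 0.2234] top ray [0.6153 0.0942 0.226 ] scene ray [0.6188 0.0936 0.226 ]
tri [ 0.6156 -0.0974  0.2235] top ray [ 0.6146 -0.0963  0.226 ] scene ray [ 0.618  -0.0972  0.226 ]
tri [ 0.6162 -0.163   0.2219] top ray [ 0.6147 -0.1613  0.226 ] scene ray [ 0.6201 -0.1617  0.226 ]
```

>>> servo_tool(rows=[{"hand":60,"dp":[-0.1,-0.194,0],"rotation":[0,0,0]},{"hand":60,"dp":[-0.2,-0.388,0],"rotation":[0,0,0]},{"hand":60,"dp":[-0.3,-0.582,0],"rotation":[0,0,0]},{"hand":60,"dp":[-0.4,-0.776,0],"rotation":[0,0,0]},{"hand":60,"dp":[-0.5,-0.97,0],"rotation":[0,0,0]}], squeeze=35)

```text
t: 0.72
position: [0.2558, -0.4475, 0.2245]
orientation: [0.0, 0.824, -0.567, 0.0]
ft_force: [0.2, 0.2, -0.7]
finger_gap: 0.0602
```

>>> servo_tool(rows=[{"hand":60,"dp":[-0.1,-0.194,0],"rotation":[0,0,0]},{"hand":60,"dp":[-0.2,-0.388,0],"rotation":[0,0,0]},{"hand":60,"dp":[-0.3,-0.582,0],"rotation":[0,0,0]},{"hand":60,"dp":[-0.4,-0.776,0],"rotation":[0,0,0]},{"hand":60,"dp":[-0.5,-0.97,0],"rotation":[0,0,0]}])

```text
t: 1.35
position: [0.3138, -0.3825, 0.2244]
orientation: [-0.0, 0.824, -0.567, 0.0]
ft_force: [0.0, 0.5, -0.1]
finger_gap: 0.0599
```

>>> servo_tool(rows=[{"hand":60,"dp":[-0.1,-0.194,0],"rotation":[0,0,0]},{"hand":60,"dp":[-0.2,-0.388,0],"rotation":[0,0,0]},{"hand":60,"dp":[-0.3,-0.582,0],"rotation":[0,0,0]},{"hand":60,"dp":[-0.4,-0.776,0],"rotation":[0,0,0]},{"hand":60,"dp":[-0.5,-0.97,0],"rotation":[0,0,0]}])

```text
t: 1.98
position: [0.372, -0.3174, 0.2244]
orientation: [-0.0, 0.824, -0.567, -0.0]
ft_force: [0.1, -1.2, -0.7]
finger_gap: 0.06
```

>>> servo_tool(rows=[{"hand":60,"dp":[-0.1,-0.194,0],"rotation":[0,0,0]},{"hand":60,"dp":[-0.2,-0.388,0],"rotation":[0,0,0]},{"hand":60,"dp":[-0.3,-0.582,0],"rotation":[0,0,0]},{"hand":60,"dp":[-0.4,-0.776,0],"rotation":[0,0,0]},{"hand":60,"dp":[-0.5,-0.97,0],"rotation":[0,0,0]}])

```text
t: 2.6
position: [0.4301, -0.2523, 0.2244]
orientation: [-0.0, 0.824, -0.567, -0.0]
ft_force: [0.7, 0.7, -0.6]
finger_gap: 0.0597
```

>>> servo_tool(rows=[{"hand":60,"dp":[-0.17,-0.15,0],"rotation":[0,0,0.2]},{"hand":60,"dp":[-0.34,-0.3,0],"rotation":[0,0,0.4]},{"hand":60,"dp":[-0.51,-0.457,0],"rotation":[0,0,0.598]},{"hand":60,"dp":[-0.51,-0.457,0],"rotation":[0,0,0.598]},{"hand":60,"dp":[-0.51,-0.457,0],"rotation":[0,0,0.598]}])

```text
t: 3.22
position: [0.4489, -0.2022, 0.2244]
orientation: [-0.0, -0.671, 0.742, 0.0]
ft_force: [-0.3, 0.5, 0.5]
finger_gap: 0.0599
```

Run:
```python
from cell import bot
import numpy as np,cv2
from h import *
o=bot.get_obs(); p=o['position'];w,x,y,z=o['orientation']; print(p.round(4) if hasattr(p,'round') else p, np.degrees(2*np.arctan2(y,x)), o['joint_pos'],o['ft_force'])
s=bot.snapshot('top'); np.savez('top1.npz',**s); s2=bot.snapshot('scene'); np.savez('scene1.npz',**s2)
im=s['frame'][:,:,::-1].copy(); a=im[150:300,270:470]; im2=s2['frame'][:,:,::-1][110:260,140:340]
cv2.imwrite('pics/b1.png',np.hstack([cv2.resize(a,None,fx=2,fy=2,interpolation=2),cv2.resize(im2,None,fx=2,fy=2,interpolation=2)]))
print(proj(s,p),proj(s2,p))
```

```text
[ 0.4489 -0.2022  0.2244] 264.2631693610478 [-4.97560747e-01  1.71270628e-01  1.67993495e+00 -1.37952454e-04
  1.29045871e+00  1.17340034e+00] [-0.34143969  0.4984157   0.47582113]
[[376.25980767 217.71585656]] [[213.78572731 163.16564991]]
```

View pics/b1.png

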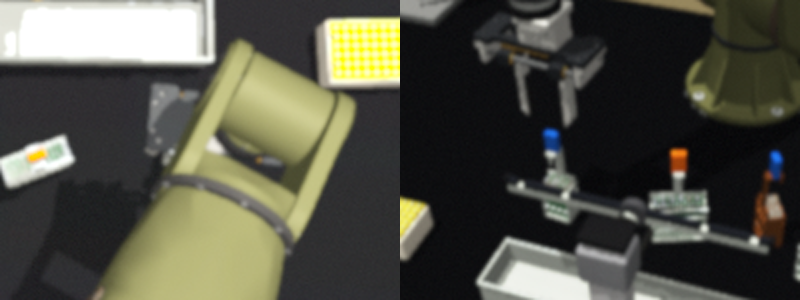

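The scene crop shows the fingers at (522,100) and (570,105) straddling the blue grip at (552,142). The TCP projects midway between them, so I descend and grasp.

>>> servo_tool(rows=[{"hand":60,"dp":[0,0,0.2],"rotation":[0,0,0]},{"hand":60,"dp":[0,0,0.4],"rotation":[0,0,0]},{"hand":60,"dp":[0,0,0.6],"rotation":[0,0,0]},{"hand":60,"dp":[0,0,0.73],"rotation":[0,0,0]},{"hand":40,"dp":[0,0,0.73],"rotation":[0,0,0]}])

```text
t: 3.95
position: [0.4487, -0.2019, 0.1652]
orientation: [-0.0, -0.669, 0.743, 0.001]
ft_force: [-0.3, 1.3, 0.3]
finger_gap: 0.0532
```

>>> servo_tool(rows=[{"hand":30,"dp":[0,0,0],"rotation":[0,0,0]},{"hand":26,"dp":[0,0,0],"rotation":[0,0,0]},{"hand":23,"dp":[0,0,0],"rotation":[0,0,0]},{"hand":15,"dp":[0,0,0],"rotation":[0,0,0]},{"hand":10,"dp":[0,0,0],"rotation":[0,0,0]}])

```text
t: 4.58
position: [0.449, -0.202, 0.1662]
orientation: [0.0, -0.669, 0.743, -0.0]
ft_force: [-0.0, -0.7, 1.1]
finger_gap: 0.0216
```

>>> servo_tool(rows=[{"hand":10,"dp":[0,0,-0.1],"rotation":[0,0,0]},{"hand":10,"dp":[0,0,-0.3],"rotation":[0,0,0]},{"hand":10,"dp":[0,0,-0.55],"rotation":[0,0,0]},{"hand":10,"dp":[0,0,-0.8],"rotation":[0,0,0]},{"hand":10,"dp":[0,0,-1],"rotation":[0,0,0]}])

```text
t: 5.2
position: [0.449, -0.202, 0.2477]
orientation: [0.0, -0.669, 0.743, -0.001]
ft_force: [-0.8, 0.8, -3.0]
finger_gap: 0.0218
```

>>> servo_tool(rows=[{"hand":10,"dp":[-0.02,-0.2,-0.12],"rotation":[0,0,0]},{"hand":10,"dp":[-0.04,-0.4,-0.25],"rotation":[0,0,-0.03]},{"hand":10,"dp":[-0.06,-0.6,-0.38],"rotation":[0,0,-0.06]},{"hand":10,"dp":[-0.08,-0.8,-0.48],"rotation":[0,0,-0.1]},{"hand":10,"dp":[-0.1,-1,-0.55],"rotation":[0,0,-0.128]}])

```text
t: 5.82
position: [0.5298, -0.2023, 0.291]
orientation: [0.0, -0.706, 0.708, -0.0]
ft_force: [1.3, -0.3, -3.2]
finger_gap: 0.0219
```

```bash
cat > st.py <<'E'
from cell import bot
import numpy as np
o=bot.get_obs(); w,x,y,z=o['orientation']; print(np.round(o['t'],2),np.round(o['position'],4),'phi',round((np.degrees(2*np.arctan2(y,x))+180)%360-180,2),'q',np.round(o['orientation'],3),'F',np.round(o['ft_force'],2),'M',np.round(o['torque'],3),'tau',np.round(o['tau'],2),'gap',round(o['finger_gap'],4),'j6',o['joint_pos'][5])
E
python3 st.py
```

```text
5.82 [ 0.5298 -0.2023  0.291 ] phi -90.14 q [ 0.    -0.706  0.708 -0.   ] F [ 1.26 -0.25 -3.24] M [ 0.022 -0.037 -0.031] tau [-6.000e-01 -5.867e+01 -3.606e+01  5.000e-02 -3.700e-01  9.000e-02] gap 0.0219 j6 1.1438904033944015
```

>>> servo_tool(rows=[{"hand":10,"dp":[-0.2,-0.04,0],"rotation":[0,0,0]},{"hand":10,"dp":[-0.4,-0.08,0],"rotation":[0,0,0]},{"hand":10,"dp":[-0.6,-0.12,0],"rotation":[0,0,0]},{"hand":10,"dp":[-0.8,-0.16,0],"rotation":[0,0,0]},{"hand":10,"dp":[-1,-0.2,0],"rotation":[0,0,0]}])

```text
t: 6.45
position: [0.5457, -0.1211, 0.2901]
orientation: [0.0, -0.706, 0.708, -0.0]
ft_force: [-0.2, -0.3, -2.4]
finger_gap: 0.0218
```

>>> servo_tool(rows=[{"hand":10,"dp":[-0.2,-0.04,0],"rotation":[0,0,0]},{"hand":10,"dp":[-0.4,-0.08,0],"rotation":[0,0,0]},{"hand":10,"dp":[-0.6,-0.12,0],"rotation":[0,0,0]},{"hand":10,"dp":[-0.8,-0.16,0],"rotation":[0,0,0]},{"hand":10,"dp":[-1,-0.2,0],"rotation":[0,0,0]}])

```text
t: 7.08
position: [0.5621, -0.0414, 0.2901]
orientation: [0.0, -0.706, 0.708, 0.0]
ft_force: [-0.0, -0.6, -2.4]
finger_gap: 0.0217
```

>>> servo_tool(rows=[{"hand":10,"dp":[-0.2,0,0],"rotation":[0,0,0]},{"hand":10,"dp":[-0.4,0,0],"rotation":[0,0,0]},{"hand":10,"dp":[-0.6,0,0],"rotation":[0,0,0]},{"hand":10,"dp":[-0.8,0,0],"rotation":[0,0,0]},{"hand":10,"dp":[-1,0,0],"rotation":[0,0,0]}])

```text
t: 7.7
position: [0.5621, 0.0386, 0.2901]
orientation: [0.0, -0.706, 0.708, -0.0]
ft_force: [0.1, 0.7, -2.2]
finger_gap: 0.0218
```

>>> servo_tool(rows=[{"hand":10,"dp":[-0.2,0,0],"rotation":[0,0,0]},{"hand":10,"dp":[-0.4,0,0],"rotation":[0,0,0]},{"hand":10,"dp":[-0.6,0,0],"rotation":[0,0,0]},{"hand":10,"dp":[-0.8,0,0],"rotation":[0,0,0]},{"hand":10,"dp":[-1,0,0],"rotation":[0,0,0]}])

```text
t: 8.32
position: [0.5624, 0.1186, 0.29]
orientation: [-0.0, -0.706, 0.708, -0.0]
ft_force: [-0.9, 0.2, -3.2]
finger_gap: 0.0218
```

>>> servo_tool(rows=[{"hand":10,"dp":[-0.2,0,0],"rotation":[0,0,0]},{"hand":10,"dp":[-0.4,0,0],"rotation":[0,0,0]},{"hand":10,"dp":[-0.5,0,0],"rotation":[0,0,0]},{"hand":10,"dp":[-0.5,0,0],"rotation":[0,0,0]},{"hand":10,"dp":[-0.5,0,0],"rotation":[0,0,0]}])

```text
t: 8.95
position: [0.5625, 0.1572, 0.29]
orientation: [-0.0, -0.706, 0.708, -0.0]
ft_force: [0.0, 0.9, -3.4]
finger_gap: 0.0218
```

```bash
python3 st.py
cat > look.py <<'E'
import sys
from cell import bot
from h import *
tag=sys.argv[1]
T=bot.snapshot('top');S=bot.snapshot('scene'); np.savez(f'top{tag}.npz',**T);np.savez(f'scene{tag}.npz',**S)
p=bot.get_obs()['position']
def crop(s,X,w,h,f):
    u,v=proj(s,X)[0].astype(int); u0=max(0,min(560-w,u-w//2));v0=max(0,min(420-h,v-h//2)); print('crop',u0,v0)
    return cv2.resize(s['frame'][v0:v0+h,u0:u0+w,::-1],None,fx=f,fy=f,interpolation=2)
c=eval(sys.argv[2]) if len(sys.argv)>2 else p-np.array([0,0,.06])
cv2.imwrite(f'pics/l{tag}.png',np.hstack([crop(T,c,100,140,4),crop(S,c,100,140,4)]))
E
python3 look.py 2
```

```text
8.95 [0.5625 0.1572 0.29  ] phi -90.21 q [-0.    -0.706  0.708 -0.   ] F [ 0.04  0.93 -3.43] M [ 0.002  0.01  -0.037] tau [ 4.900e-01 -5.874e+01 -3.839e+01  2.000e-02 -7.000e-02  1.000e-02] gap 0.0218 j6 1.7843190152779387
crop 169 96
crop 271 143
```

View pics/l2.png

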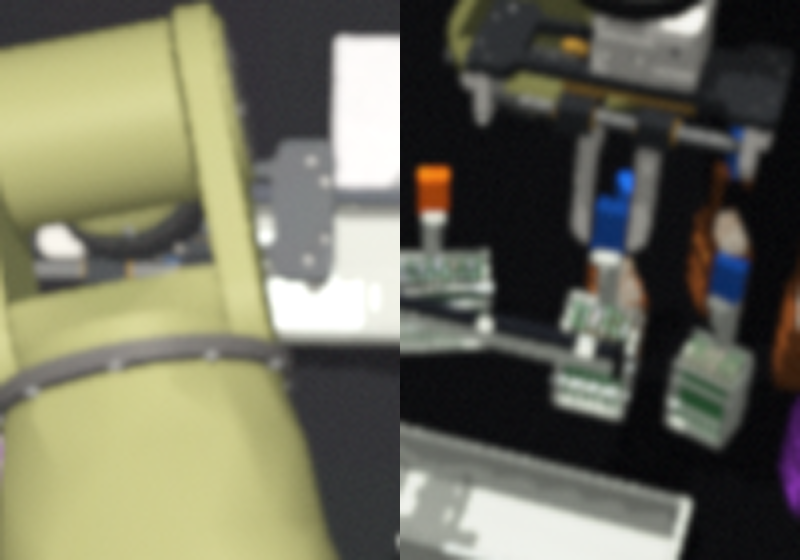

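Run:
```python
from h import *
S=load('scene2.npz');C=cloud(S)
h=cv2.cvtColor(S['frame'],cv2.COLOR_RGB2HSV)
m=(abs(h[...,0].astype(int)-108)<14)&(h[...,1]>150)&(h[...,2]>60)
for a,c,mm in blobs(m):
    P=C[mm]; print(a,c.round(1),np.median(P,0).round(4), P[:,2].min().round(3),P[:,2].max().round(3))
print(proj(S,[.5625,.1572,.282]), proj(S,[.5645,.1572,.282]),proj(S,[.6165,.159,.225]),proj(S,[.6185,.159,.225]))
P=C.reshape(-1,3); g=(abs(P[:,0]-.565)<.03)&(abs(P[:,1]-.158)<.013)&(P[:,2]>.262)&(P[:,2]<.31)
print(np.c_[P[g].min(0),np.median(P[g],0),P[g].max(0)].round(4))
b=(abs(P[:,0]-.565)<.05)&(abs(P[:,1]-.158)<.04)&(P[:,2]>.19)&(P[:,2]<.208); print('bodytop',P[b].mean(0),b.sum(),cv2.minAreaRect((P[b][:,:2]*1000).astype(np.float32)))
```

```text
13 [125.8  44.5] [-0.0218 -0.7953  0.3339] 0.331 0.337
127 [323.9 195.6] [0.5662 0.154  0.2817] 0.001 0.302
64 [378.1 197.7] [0.381  0.2867 0.1628] -0.004 0.94
79 [353.  211.8] [0.4586 0.2279 0.163 ] 0.004 0.179
99 [382.7 228. ] [0.499  0.3163 0.1625] -0.001 0.94
149 [555.5 271. ] [0.424  0.7835 0.0841] 0.081 0.94
[[323.2121901  198.89605472]] [[323.01958823 199.41149453]] [[316.92791146 229.87354749]] [[316.72665999 230.43206759]]
[[0.5572 0.5683 0.578 ]
 [0.145  0.1575 0.1709]
 [0.2623 0.2863 0.3094]]
bodytop [0.55911734 0.15767185 0.19927541] 142 ((562.551513671875, 158.21824645996094), (33.21749496459961, 48.96864318847656), 2.9167017936706543)
```

>>> servo_tool(rows=[{"hand":10,"dp":[-0.01,-0.2,0],"rotation":[0,0,0]},{"hand":10,"dp":[-0.02,-0.4,0],"rotation":[0,0,0]},{"hand":10,"dp":[-0.02,-0.6,0],"rotation":[0,0,0]},{"hand":10,"dp":[-0.02,-0.7,0],"rotation":[0,0,0]},{"hand":10,"dp":[-0.02,-0.7,0],"rotation":[0,0,0]}])

```text
t: 9.68
position: [0.6186, 0.1587, 0.2897]
orientation: [-0.0, -0.706, 0.708, 0.0]
ft_force: [-0.6, 0.5, -3.2]
finger_gap: 0.0213
```

```bash
python3 st.py;python3 look.py 3
```

```text
9.68 [0.6186 0.1587 0.2897] phi -90.21 q [-0.    -0.706  0.708  0.   ] F [-0.62  0.46 -3.22] M [ 0.059  0.023 -0.019] tau [-3.300e-01 -6.586e+01 -3.948e+01 -2.000e-02 -7.000e-02 -3.000e-02] gap 0.0213 j6 1.7683478745937378
crop 169 72
crop 266 158
```

View pics/l3.png

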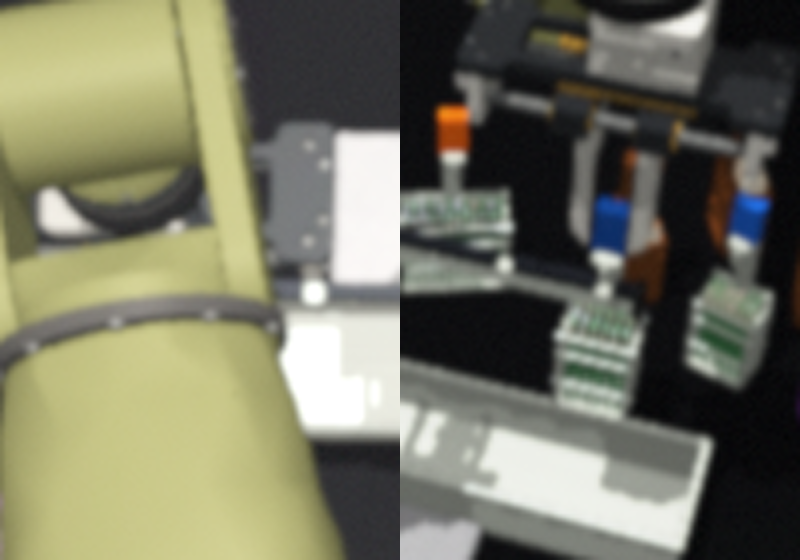

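The grip at (610,225) in the scene crop sits above the left outer dot at (605,288), with the hook over the bar. I lower it slowly.

>>> servo_tool(rows=[{"hand":10,"dp":[0,0,0.07],"rotation":[0,0,0]},{"hand":10,"dp":[0,0,0.14],"rotation":[0,0,0]},{"hand":10,"dp":[0,0,0.21],"rotation":[0,0,0]},{"hand":10,"dp":[0,0,0.27],"rotation":[0,0,0]},{"hand":10,"dp":[0,0,0.31],"rotation":[0,0,0]}])

```text
t: 10.4
position: [0.6185, 0.159, 0.2649]
orientation: [-0.0, -0.706, 0.708, 0.0]
ft_force: [-0.9, 0.4, -3.1]
finger_gap: 0.0215
```

>>> servo_tool(rows=[{"hand":10,"dp":[0,0,0.025],"rotation":[0,0,0]},{"hand":10,"dp":[0,0,0.05],"rotation":[0,0,0]},{"hand":10,"dp":[0,0,0.075],"rotation":[0,0,0]},{"hand":10,"dp":[0,0,0.1],"rotation":[0,0,0]},{"hand":10,"dp":[0,0,0.125],"rotation":[0,0,0]}])

```text
t: 11.02
position: [0.6186, 0.1589, 0.2553]
orientation: [0.0, -0.706, 0.708, -0.0]
ft_force: [0.1, -0.6, -1.5]
finger_gap: 0.0215
```

```bash
python3 st.py;python3 look.py 4
```

```text
11.02 [0.6186 0.1589 0.2553] phi -90.2 q [ 0.    -0.706  0.708 -0.   ] F [ 0.13 -0.59 -1.47] M [-0.133  0.024  0.001] tau [ 4.400e-01 -6.627e+01 -3.786e+01  1.900e-01 -5.000e-02  0.000e+00] gap 0.0215 j6 1.7683942695615136
crop 170 76
crop 265 168
```

View pics/l4.png

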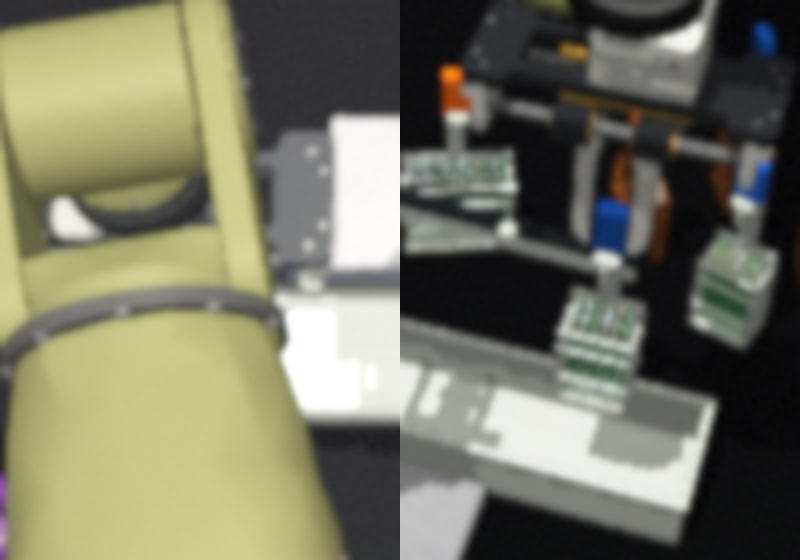

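```bash
cat > tilt.py <<'E'
import sys
from h import *
# tilt from right half & left half of bar, scene cloud
def tilt(s,xb=.6185):
    C=cloud(s); P=C.reshape(-1,3); out=[]
    for lo,hi in((-.175,-.04),(.04,.13)):
        m=(abs(P[:,0]-xb)<.02)&(P[:,1]>lo)&(P[:,1]<hi)&(P[:,2]>.18)&(P[:,2]<.28)
        # top edge: per y-bin max z
        y=P[m,1];z=P[m,2]; b=((y-lo)/.01).astype(int); Y=[];Z=[]
        for i in np.unique(b):
            k=b==i
            if k.sum()>3: Y.append(y[k].mean());Z.append(np.percentile(z[k],85))
        out.append(np.polyfit(Y,Z,1).round(4))
    return out
if __name__=='__main__':
    for t in sys.argv[1:]: print(t,tilt(load(f'scene{t}.npz')))
E
python3 tilt.py 0 3 4
```

```text
0 [array([0.0076, 0.2347]), array([-0.0084,  0.2344])]
3 [array([0.0174, 0.2358]), array([-0.0084,  0.2344])]
4 [array([-0.0169,  0.2362]), array([-0.0382,  0.2339])]
```

>>> servo_tool(rows=[{"hand":10,"dp":[0,0,0.02],"rotation":[0,0,0]},{"hand":10,"dp":[0,0,0.04],"rotation":[0,0,0]},{"hand":10,"dp":[0,0,0.055],"rotation":[0,0,0]},{"hand":10,"dp":[0,0,0.055],"rotation":[0,0,0]},{"hand":10,"dp":[0,0,0.055],"rotation":[0,0,0]}])

```text
t: 11.75
position: [0.6185, 0.159, 0.2509]
orientation: [0.0, -0.706, 0.708, -0.0]
ft_force: [-0.1, -0.2, -0.5]
finger_gap: 0.0218
```

```bash
python3 st.py
python3 - <<'E'
from cell import bot
import numpy as np
F=[]
for i in range(6):
    bot.snapshot('top'); o=bot.get_obs(); F.append(np.r_[o['ft_force'],o['torque']])
F=np.array(F); print(o['t'],F.mean(0).round(2),F.std(0).round(2))
E
```

```text
11.75 [0.6185 0.159  0.2509] phi -90.19 q [ 0.    -0.706  0.708 -0.   ] F [-0.1  -0.21 -0.5 ] M [-0.184 -0.004  0.004] tau [  0.64 -65.72 -37.26   0.29  -0.1    0.  ] gap 0.0218 j6 1.7683270836737766
12.05 [ 0.4  -1.14 -1.52 -0.22 -0.04  0.01] [0.38 0.48 0.24 0.02 0.03 0.03]
```

>>> servo_tool(rows=[{"hand":10,"dp":[0.012,0,0.012],"rotation":[0,0,0]},{"hand":10,"dp":[0.012,0,0.025],"rotation":[0,0,0]},{"hand":10,"dp":[0.012,0,0.037],"rotation":[0,0,0]},{"hand":10,"dp":[0.012,0,0.05],"rotation":[0,0,0]},{"hand":10,"dp":[0.012,0,0.05],"rotation":[0,0,0]}])

```text
t: 12.68
position: [0.6185, 0.158, 0.2468]
orientation: [0.0, -0.706, 0.708, 0.0]
ft_force: [-0.5, 0.3, 0.3]
finger_gap: 0.022
```

```bash
cat > ft.py <<'E'
from cell import bot
import numpy as np
F=[]
for i in range(5):
    s=bot.snapshot('scene'); o=bot.get_obs(); F.append(np.r_[o['ft_force'],o['torque']])
F=np.array(F); np.savez('scenef.npz',**s)
from tilt import tilt
print(o['t'],F.mean(0).round(2),F.std(0).round(2),np.round(o['position'],4),tilt(s))
E
python3 ft.py
```

```text
12.925 [ 0.1   0.34 -0.71  0.16  0.05 -0.  ] [0.32 0.41 0.54 0.03 0.03 0.05] [0.6185 0.158  0.2469] [array([-0.0744,  0.2354]), array([-0.1028,  0.235 ])]
```

>>> servo_tool(rows=[{"hand":10,"dp":[-0.004,0,0.01],"rotation":[0,0,0]},{"hand":10,"dp":[-0.004,0,0.02],"rotation":[0,0,0]},{"hand":10,"dp":[-0.004,0,0.03],"rotation":[0,0,0]},{"hand":10,"dp":[-0.004,0,0.03],"rotation":[0,0,0]},{"hand":10,"dp":[-0.004,0,0.03],"rotation":[0,0,0]}])

```text
t: 13.55
position: [0.6185, 0.1583, 0.2445]
orientation: [0.0, -0.706, 0.708, -0.0]
ft_force: [0.4, -1.4, 0.8]
finger_gap: 0.0215
```

```bash
python3 ft.py
```

```text
13.8 [-0.16 -1.42 -0.03 -0.37  0.01  0.01] [0.57 0.37 0.55 0.   0.03 0.03] [0.6185 0.1583 0.2445] [array([-0.0844,  0.2357]), array([-0.1154,  0.2348])]
```

>>> servo_tool(rows=[{"hand":10,"dp":[0.006,0,0],"rotation":[0,0,0]},{"hand":10,"dp":[0.006,0,0],"rotation":[0,0,0]},{"hand":23,"dp":[0.006,0,0],"rotation":[0,0,0]},{"hand":26,"dp":[0.006,0,0],"rotation":[0,0,0]},{"hand":36,"dp":[0.006,0,0],"rotation":[0,0,0]}])

```text
t: 14.42
position: [0.6185, 0.1578, 0.2444]
orientation: [-0.0, -0.706, 0.708, 0.0]
ft_force: [1.1, -0.0, 0.4]
finger_gap: 0.0329
```

```bash
python3 st.py;python3 look.py 5; python3 tilt.py 5
```

```text
14.42 [0.6185 0.1578 0.2444] phi -90.19 q [-0.    -0.706  0.708  0.   ] F [ 1.05 -0.02  0.44] M [ 0.062  0.063 -0.032] tau [ 2.000e-02 -6.501e+01 -3.662e+01  0.000e+00 -7.000e-02 -0.000e+00] gap 0.0329 j6 1.7666535149134173
crop 172 77
crop 265 171
5 [array([-0.0879,  0.2358]), array([-0.1034,  0.2336])]
```

View pics/l5.png

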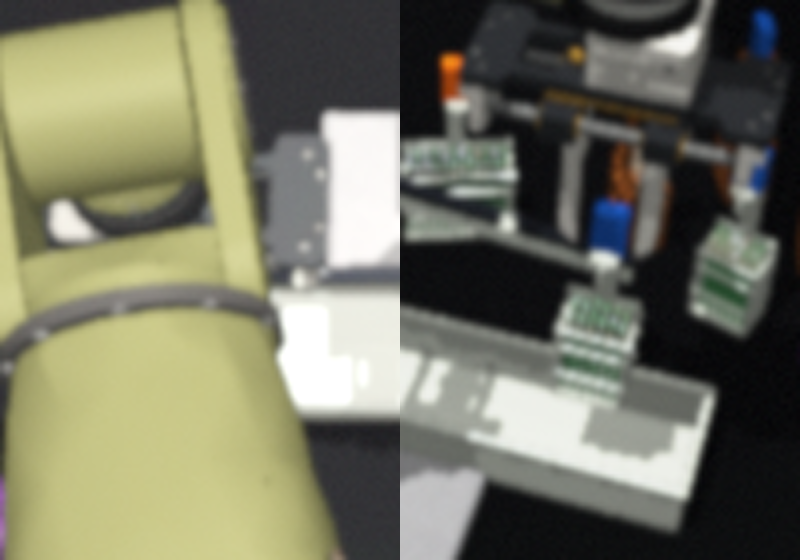

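>>> servo_tool(rows=[{"hand":40,"dp":[0,0,-0.1],"rotation":[0,0,0]},{"hand":40,"dp":[0,0,-0.25],"rotation":[0,0,0]},{"hand":40,"dp":[0,0,-0.45],"rotation":[0,0,0]},{"hand":40,"dp":[0,0,-0.65],"rotation":[0,0,0]},{"hand":40,"dp":[0,0,-0.75],"rotation":[0,0,0]}])

```text
t: 15.15
position: [0.6187, 0.1579, 0.3061]
orientation: [0.001, -0.706, 0.708, -0.0]
ft_force: [0.5, -0.2, 0.6]
finger_gap: 0.0402
```

>>> servo_tool(rows=[{"hand":50,"dp":[0.13,0.15,0],"rotation":[0,0,0]},{"hand":50,"dp":[0.26,0.31,0],"rotation":[0,0,0]},{"hand":50,"dp":[0.4,0.46,0],"rotation":[0,0,0]},{"hand":50,"dp":[0.53,0.62,0],"rotation":[0,0,0]},{"hand":50,"dp":[0.664,0.775,0],"rotation":[0,0,0]}])

```text
t: 15.78
position: [0.5559, 0.1046, 0.3046]
orientation: [-0.0, -0.706, 0.708, 0.0]
ft_force: [0.3, -0.3, 0.6]
finger_gap: 0.0499
```

>>> servo_tool(rows=[{"hand":50,"dp":[0.13,0.15,0],"rotation":[0,0,0]},{"hand":50,"dp":[0.26,0.31,0],"rotation":[0,0,0]},{"hand":50,"dp":[0.4,0.46,0],"rotation":[0,0,0]},{"hand":50,"dp":[0.53,0.62,0],"rotation":[0,0,0]},{"hand":50,"dp":[0.664,0.775,0],"rotation":[0,0,0]}])

```text
t: 16.4
position: [0.4936, 0.0516, 0.3046]
orientation: [0.0, -0.706, 0.708, -0.0]
ft_force: [0.2, -0.9, 0.4]
finger_gap: 0.0503
```

>>> servo_tool(rows=[{"hand":50,"dp":[0.16,0.2,0.2],"rotation":[0,0,-0.12]},{"hand":50,"dp":[0.33,0.4,0.4],"rotation":[0,0,-0.24]},{"hand":50,"dp":[0.5,0.6,0.6],"rotation":[0,0,-0.36]},{"hand":50,"dp":[0.664,0.775,0.75],"rotation":[0,0,-0.471]},{"hand":50,"dp":[0.664,0.775,0.75],"rotation":[0,0,-0.471]}])

```text
t: 17.02
position: [0.4313, -0.0014, 0.2443]
orientation: [0.0, 0.824, -0.567, -0.0]
ft_force: [0.5, 1.0, 1.0]
finger_gap: 0.0499
```

```bash
python3 st.py;python3 look.py 6; python3 tilt.py 6
python3 - <<'E'
from h import *
S=load('scene6.npz');C=cloud(S);P=C.reshape(-1,3)
g=(abs(P[:,0]-.432)<.03)&(abs(P[:,1])<.03)&(P[:,2]>.172)&(P[:,2]<.182); print(P[g].mean(0),g.sum(),cv2.minAreaRect((P[g][:,:2]*1000).astype(np.float32)))
E
```

```text
17.02 [ 0.4313 -0.0014  0.2443] phi -69.1 q [ 0.     0.824 -0.567 -0.   ] F [0.5  0.96 1.05] M [-0.027 -0.049  0.063] tau [-9.200e-01 -3.639e+01 -3.307e+01 -3.000e-02 -2.800e-01 -1.350e+00] gap 0.0499 j6 1.1178493580591067
crop 237 155
crop 229 113
6 [array([-0.0952,  0.2351]), array([-0.1197,  0.235 ])]
[ 0.43405093 -0.00139823  0.17579944] 25 ((433.7613525390625, -1.2701892852783203), (14.761114120483398, 17.973506927490234), 18.246994018554688)
```

View pics/l6.png

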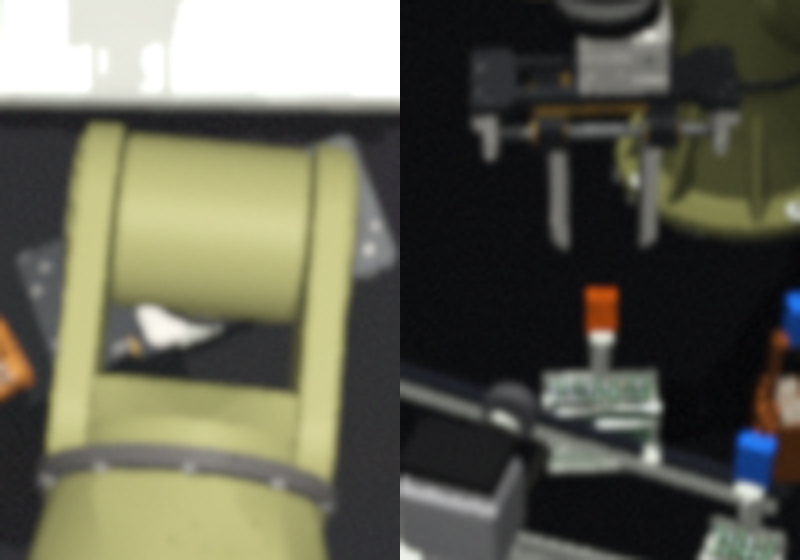

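The fingers at (560,200) and (650,200) straddle the orange grip at (600,310). The bar is holding the first basket at a tilt of about -0.1. I descend and grip the large basket.

>>> servo_tool(rows=[{"hand":50,"dp":[0.005,-0.014,0.25],"rotation":[0,0,0]},{"hand":50,"dp":[0.005,-0.014,0.5],"rotation":[0,0,0]},{"hand":50,"dp":[0.005,-0.014,0.75],"rotation":[0,0,0]},{"hand":50,"dp":[0.005,-0.014,0.98],"rotation":[0,0,0]},{"hand":40,"dp":[0.005,-0.014,0.98],"rotation":[0,0,0]}], squeeze=45)

```text
t: 17.75
position: [0.4333, -0.0004, 0.1656]
orientation: [0.0, 0.824, -0.567, -0.001]
ft_force: [0.4, -0.2, 0.0]
finger_gap: 0.0431
```

>>> servo_tool(rows=[{"hand":30,"dp":[0,0,0],"rotation":[0,0,0]},{"hand":26,"dp":[0,0,0],"rotation":[0,0,0]},{"hand":23,"dp":[0,0,0],"rotation":[0,0,0]},{"hand":15,"dp":[0,0,0],"rotation":[0,0,0]},{"hand":10,"dp":[0,0,0],"rotation":[0,0,0]}])

```text
t: 18.38
position: [0.4334, -0.0009, 0.1664]
orientation: [-0.0, 0.824, -0.566, 0.0]
ft_force: [0.3, -1.8, 5.6]
finger_gap: 0.0218
```

>>> servo_tool(rows=[{"hand":10,"dp":[0,0,-0.1],"rotation":[0,0,0]},{"hand":10,"dp":[0,0,-0.3],"rotation":[0,0,0]},{"hand":10,"dp":[0,0,-0.55],"rotation":[0,0,0]},{"hand":10,"dp":[0,0,-0.8],"rotation":[0,0,0]},{"hand":10,"dp":[0,0,-1],"rotation":[0,0,0]}])

```text
t: 19.0
position: [0.4329, -0.0007, 0.2467]
orientation: [0.0, 0.824, -0.566, -0.0]
ft_force: [-0.1, 0.5, -4.4]
finger_gap: 0.0217
```

>>> servo_tool(rows=[{"hand":10,"dp":[0.06,-0.16,-0.2],"rotation":[0,0,0.05]},{"hand":10,"dp":[0.12,-0.33,-0.4],"rotation":[0,0,0.15]},{"hand":10,"dp":[0.19,-0.5,-0.6],"rotation":[0,0,0.27]},{"hand":10,"dp":[0.25,-0.66,-0.716],"rotation":[0,0,0.38]},{"hand":10,"dp":[0.31,-0.82,-0.716],"rotation":[0,0,0.464]}])

```text
t: 19.62
position: [0.5036, -0.0004, 0.3039]
orientation: [0.0, -0.707, 0.707, 0.0]
ft_force: [0.1, 0.0, -4.9]
finger_gap: 0.0216
```

>>> servo_tool(rows=[{"hand":10,"dp":[0.2,-0.08,0],"rotation":[0,0,0]},{"hand":10,"dp":[0.4,-0.16,0],"rotation":[0,0,0]},{"hand":10,"dp":[0.6,-0.24,0],"rotation":[0,0,0]},{"hand":10,"dp":[0.8,-0.33,0],"rotation":[0,0,0]},{"hand":10,"dp":[1,-0.42,0],"rotation":[0,0,0]}])

```text
t: 20.25
position: [0.5375, -0.0817, 0.3033]
orientation: [-0.0, 0.708, -0.706, 0.0]
ft_force: [-0.1, 0.6, -4.3]
finger_gap: 0.0216
```

>>> servo_tool(rows=[{"hand":10,"dp":[0.2,-0.08,0],"rotation":[0,0,0]},{"hand":10,"dp":[0.4,-0.16,0],"rotation":[0,0,0]},{"hand":10,"dp":[0.6,-0.24,0],"rotation":[0,0,0]},{"hand":10,"dp":[0.8,-0.33,0],"rotation":[0,0,0]},{"hand":10,"dp":[1,-0.42,0],"rotation":[0,0,0]}])

```text
t: 20.88
position: [0.5713, -0.1614, 0.3033]
orientation: [0.0, 0.708, -0.706, -0.0]
ft_force: [0.2, 0.8, -4.6]
finger_gap: 0.0216
```

```bash
python3 st.py;python3 look.py 7; python3 tilt.py 7
python3 - <<'E'
from h import *
S=load('scene7.npz');C=cloud(S);P=C.reshape(-1,3)
g=(abs(P[:,0]-.57)<.03)&(abs(P[:,1]+.16)<.014)&(P[:,2]>.272)&(P[:,2]<.315); print('grip',np.c_[P[g].min(0),np.median(P[g],0),P[g].max(0)].round(4))
b=(abs(P[:,0]-.57)<.05)&(abs(P[:,1]+.16)<.06)&(P[:,2]>.2)&(P[:,2]<.222); print('bodytop',b.sum(),cv2.minAreaRect((P[b][:,:2]*1000).astype(np.float32)))
def peaks(s,pts,r=3):
    g=s['frame'].astype(float).min(-1)
    for u,v in pts:
        u0,v0=int(round(u)),int(round(v)); w=g[v0-r:v0+r+1,u0-r:u0+r+1]; w=np.clip(w-(w.max()*.6),0,None)
        V,U=np.mgrid[v0-r:v0+r+1,u0-r:u0+r+1]; c=((w*U).sum()/w.sum(),(w*V).sum()/w.sum()); print('dot',c,ray(S,c,.242),(u,v))
peaks(S,proj(S,[[.6188,-.161,.242]]))
E
```

```text
20.88 [ 0.5713 -0.1614  0.3033] phi -89.88 q [ 0.     0.708 -0.706 -0.   ] F [ 0.16  0.82 -4.63] M [ 0.053 -0.006 -0.013] tau [ 1.160e+00 -6.257e+01 -3.745e+01  1.000e-02 -1.900e-01  3.600e-01] gap 0.0216 j6 1.2315975488900672
crop 309 92
crop 157 116
7 [array([-0.0869,  0.2359]), array([-0.1179,  0.2348])]
grip [[ 0.5635  0.5752  0.5847]
 [-0.1739 -0.1639 -0.1465]
 [ 0.2723  0.2966  0.3143]]
bodytop 217 ((568.1314697265625, -162.64707946777344), (28.665660858154297, 90.25955963134766), 1.924256443977356)
dot (np.float64(199.36663693131132), np.float64(198.33987511150758)) [ 0.62052468 -0.16060734  0.242     ] (np.float64(199.53037477709404), np.float64(197.89168886066722))
```

View pics/l7.png

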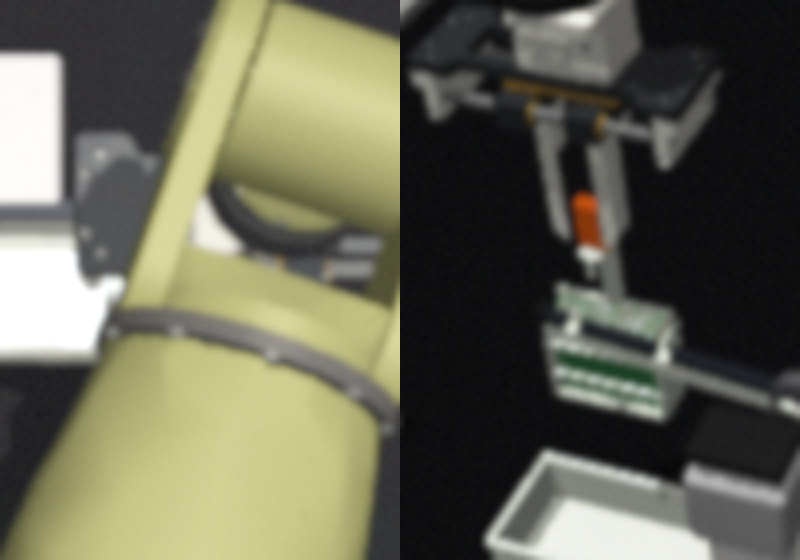

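>>> servo_tool(rows=[{"hand":10,"dp":[-0.009,-0.15,0],"rotation":[0,0,0]},{"hand":10,"dp":[-0.009,-0.3,0],"rotation":[0,0,0]},{"hand":10,"dp":[-0.009,-0.45,0],"rotation":[0,0,0]},{"hand":10,"dp":[-0.009,-0.57,0],"rotation":[0,0,0]},{"hand":10,"dp":[-0.009,-0.615,0],"rotation":[0,0,0]}])

```text
t: 21.6
position: [0.6206, -0.1591, 0.3031]
orientation: [0.0, 0.708, -0.706, -0.0]
ft_force: [-0.1, -0.3, -5.1]
finger_gap: 0.0218
```

```bash
python3 st.py;python3 look.py 8; python3 tilt.py 8
python3 - <<'E'
from h import *
S=load('scene8.npz')
T=load('top8.npz')
print(proj(S,[[.6205,-.1606,.242],[.6188,-.1607,.268],[.6188,-.1607,.295]]))
E
```

```text
21.6 [ 0.6206 -0.1591  0.3031] phi -89.84 q [ 0.     0.708 -0.706 -0.   ] F [-0.12 -0.27 -5.1 ] M [0.03  0.029 0.021] tau [ 1.100e-01 -6.779e+01 -3.936e+01  4.000e-02 -7.000e-02  1.000e-02] gap 0.0218 j6 1.2598727851817566
crop 307 71
crop 149 128
8 [array([-0.1408,  0.2315]), array([-0.1222,  0.2351])]
[[199.37340999 198.33450413]
 [198.26555078 190.49974369]
 [196.79462518 182.51960258]]
```

View pics/l8.png

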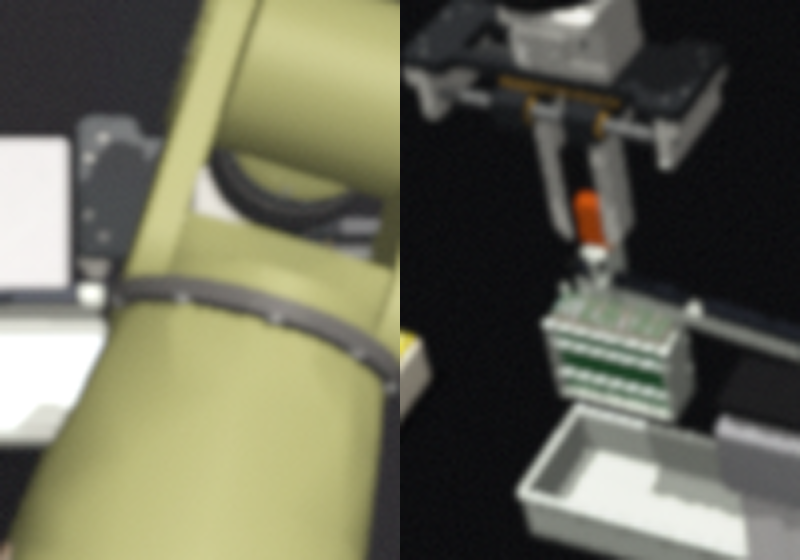

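>>> servo_tool(rows=[{"hand":10,"dp":[0.018,0,0.06],"rotation":[0,0,0]},{"hand":10,"dp":[0.018,0,0.12],"rotation":[0,0,0]},{"hand":10,"dp":[0.018,0,0.18],"rotation":[0,0,0]},{"hand":10,"dp":[0.018,0,0.24],"rotation":[0,0,0]},{"hand":10,"dp":[0.018,0,0.27],"rotation":[0,0,0]}])

```text
t: 22.32
position: [0.62, -0.1609, 0.2813]
orientation: [0.0, 0.708, -0.706, -0.0]
ft_force: [0.2, -0.9, -4.3]
finger_gap: 0.0219
```

>>> servo_tool(rows=[{"hand":10,"dp":[0,0,0.025],"rotation":[0,0,0]},{"hand":10,"dp":[0,0,0.05],"rotation":[0,0,0]},{"hand":10,"dp":[0,0,0.075],"rotation":[0,0,0]},{"hand":10,"dp":[0,0,0.1],"rotation":[0,0,0]},{"hand":10,"dp":[0,0,0.1],"rotation":[0,0,0]}])

```text
t: 22.95
position: [0.6201, -0.161, 0.2736]
orientation: [-0.0, 0.708, -0.706, -0.0]
ft_force: [-0.7, 0.1, -3.4]
finger_gap: 0.0213
```

```bash
python3 ft.py; cp scenef.npz scene9.npz; python3 look.py 9
```

```text
23.2 [-0.26  0.02 -3.94  0.    0.02 -0.01] [0.62 0.19 0.45 0.02 0.02 0.04] [ 0.62   -0.1609  0.2738] [array([-0.268 ,  0.2206]), array([-0.0908,  0.2349])]
crop 306 75
crop 150 135
```

View pics/l9.png

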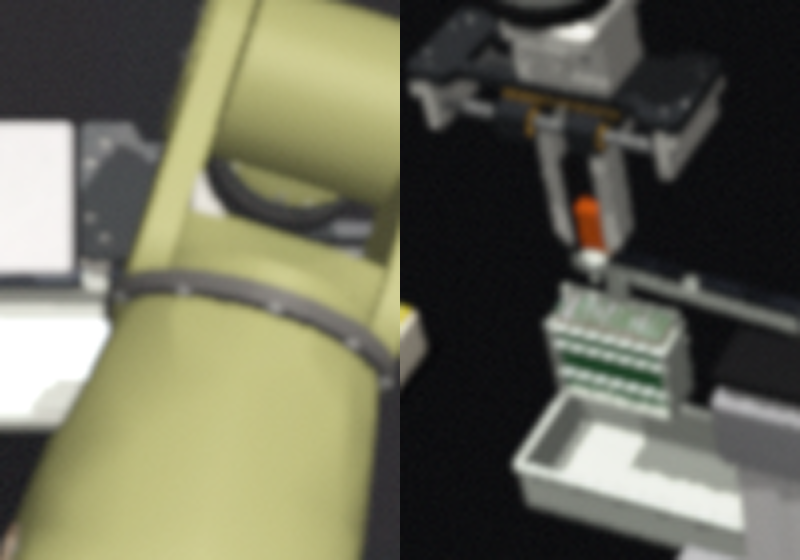

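>>> servo_tool(rows=[{"hand":10,"dp":[0,0,0.03],"rotation":[0,0,0]},{"hand":10,"dp":[0,0,0.06],"rotation":[0,0,0]},{"hand":10,"dp":[0,0,0.09],"rotation":[0,0,0]},{"hand":10,"dp":[0,0,0.12],"rotation":[0,0,0]},{"hand":10,"dp":[0,0,0.15],"rotation":[0,0,0]}])

```text
t: 23.92
position: [0.6201, -0.1611, 0.2617]
orientation: [0.0, 0.708, -0.706, 0.0]
ft_force: [-0.4, -3.0, -1.5]
finger_gap: 0.0217
```

```bash
python3 ft.py
```

```text
24.175 [-0.04 -1.46 -1.58 -0.4  -0.06  0.01] [0.51 0.31 0.46 0.02 0.07 0.03] [ 0.6201 -0.161   0.2619] [array([-0.3022,  0.2125]), array([-0.0207,  0.2355])]
```

>>> servo_tool(rows=[{"hand":10,"dp":[0.006,0,0.02],"rotation":[0,0,0]},{"hand":10,"dp":[0.008,0,0.04],"rotation":[0,0,0]},{"hand":10,"dp":[0.008,0,0.06],"rotation":[0,0,0]},{"hand":10,"dp":[0.008,0,0.075],"rotation":[0,0,0]},{"hand":10,"dp":[0.008,0,0.075],"rotation":[0,0,0]}])

```text
t: 24.8
position: [0.6201, -0.1614, 0.2557]
orientation: [-0.0, 0.708, -0.706, -0.0]
ft_force: [0.4, 3.1, -0.4]
finger_gap: 0.0216
```

```bash
python3 ft.py
```

```text
25.05 [ 0.59  2.62 -0.14  0.57  0.01 -0.01] [0.39 0.51 0.43 0.02 0.05 0.02] [ 0.6201 -0.1615  0.2558] [array([-0.2912,  0.2108]), array([0.0226, 0.2348])]
```

>>> servo_tool(rows=[{"hand":10,"dp":[-0.005,0,0],"rotation":[0,0,0]},{"hand":10,"dp":[-0.005,0,0.01],"rotation":[0,0,0]},{"hand":10,"dp":[-0.005,0,0.012],"rotation":[0,0,0]},{"hand":10,"dp":[-0.005,0,0.012],"rotation":[0,0,0]},{"hand":10,"dp":[-0.005,0,0.012],"rotation":[0,0,0]}])

```text
t: 25.68
position: [0.62, -0.1613, 0.2548]
orientation: [0.0, 0.708, -0.706, 0.0]
ft_force: [0.8, -1.6, -0.2]
finger_gap: 0.0216
```

```bash
python3 ft.py
```

```text
25.925 [ 0.3  -1.4  -0.27 -0.26 -0.08 -0.01] [0.41 0.49 0.3  0.03 0.02 0.03] [ 0.62   -0.1613  0.2548] [array([-0.3002,  0.2096]), array([0.0299, 0.2346])]
```

>>> servo_tool(rows=[{"hand":10,"dp":[0.001,0,0.01],"rotation":[0,0,0]},{"hand":10,"dp":[0.002,0,0.02],"rotation":[0,0,0]},{"hand":10,"dp":[0.002,0,0.025],"rotation":[0,0,0]},{"hand":10,"dp":[0.002,0,0.025],"rotation":[0,0,0]},{"hand":10,"dp":[0.002,0,0.025],"rotation":[0,0,0]}])

```text
t: 26.55
position: [0.62, -0.1613, 0.2528]
orientation: [-0.0, 0.708, -0.706, -0.0]
ft_force: [0.5, 0.3, 0.6]
finger_gap: 0.0218
```

```bash
python3 ft.py
```

```text
26.8 [ 0.49 -0.08  0.69  0.03 -0.06 -0.01] [0.48 0.31 0.17 0.05 0.03 0.02] [ 0.6201 -0.1613  0.2528] [array([-0.295 ,  0.2092]), array([0.036 , 0.2355])]
```

>>> servo_tool(rows=[{"hand":22,"dp":[0,0,0],"rotation":[0,0,0]},{"hand":23,"dp":[0,0,0],"rotation":[0,0,0]},{"hand":25,"dp":[0,0,0],"rotation":[0,0,0]},{"hand":30,"dp":[0,0,0],"rotation":[0,0,0]},{"hand":40,"dp":[0,0,0],"rotation":[0,0,0]}])

```text
t: 27.42
position: [0.62, -0.1614, 0.2528]
orientation: [0.0, 0.708, -0.706, -0.0]
ft_force: [1.1, -0.2, 0.4]
finger_gap: 0.0367
```

```bash
python3 st.py; python3 look.py 10 "np.array([.6,0,.2])";python3 tilt.py 10
python3 - <<'E'
from h import *
S=load('scene10.npz'); cv2.imwrite('pics/s10.png',cv2.resize(S['frame'][150:310,170:400,::-1],None,fx=3.4,fy=3.4,interpolation=2))
E
```

```text
27.42 [ 0.62   -0.1614  0.2528] phi -89.88 q [ 0.     0.708 -0.706 -0.   ] F [ 1.13 -0.24  0.37] M [ 0.044  0.018 -0.023] tau [ 0.000e+00 -6.522e+01 -3.676e+01  4.000e-02 -6.000e-02 -0.000e+00] gap 0.0367 j6 1.2569118558344792
crop 237 84
crop 209 148
10 [array([-0.304 ,  0.2105]), array([0.0261, 0.2353])]
```

View pics/s10.png

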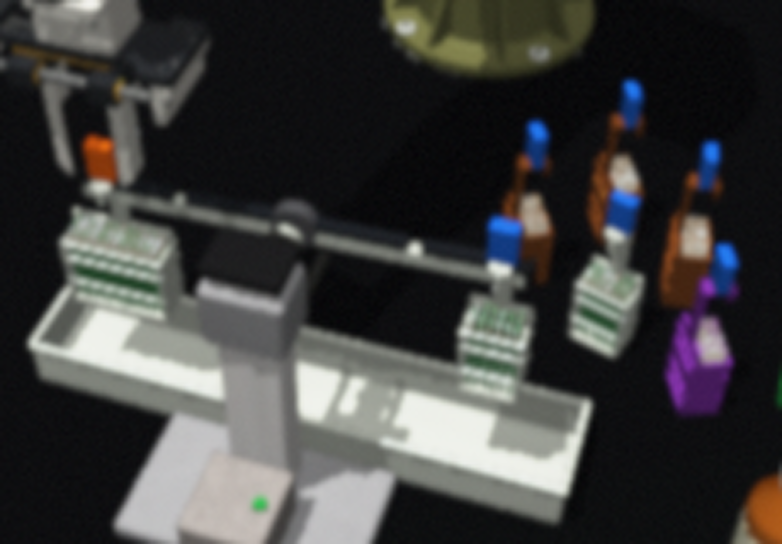

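>>> servo_tool(rows=[{"hand":42,"dp":[0,0,-0.1],"rotation":[0,0,0]},{"hand":42,"dp":[0,0,-0.25],"rotation":[0,0,0]},{"hand":42,"dp":[0,0,-0.45],"rotation":[0,0,0]},{"hand":42,"dp":[0,0,-0.65],"rotation":[0,0,0]},{"hand":42,"dp":[0,0,-0.75],"rotation":[0,0,0]}])

```text
t: 28.15
position: [0.6202, -0.1614, 0.3145]
orientation: [-0.0, 0.708, -0.706, 0.001]
ft_force: [-0.3, -0.0, 0.0]
finger_gap: 0.042
```

>>> servo_tool(rows=[{"hand":50,"dp":[-0.2,0.08,0],"rotation":[0,0,0]},{"hand":50,"dp":[-0.4,0.16,0],"rotation":[0,0,0]},{"hand":50,"dp":[-0.6,0.24,0],"rotation":[0,0,0]},{"hand":50,"dp":[-0.8,0.33,0],"rotation":[0,0,0]},{"hand":50,"dp":[-0.97,0.413,0],"rotation":[0,0,0]}])

```text
t: 28.78
position: [0.5863, -0.0826, 0.3129]
orientation: [-0.0, 0.708, -0.706, 0.0]
ft_force: [-0.5, -0.2, 0.2]
finger_gap: 0.0503
```

>>> servo_tool(rows=[{"hand":50,"dp":[-0.2,0.08,0],"rotation":[0,0,0]},{"hand":50,"dp":[-0.4,0.16,0],"rotation":[0,0,0]},{"hand":50,"dp":[-0.6,0.24,0],"rotation":[0,0,0]},{"hand":50,"dp":[-0.8,0.33,0],"rotation":[0,0,0]},{"hand":50,"dp":[-0.97,0.413,0],"rotation":[0,0,0]}])

```text
t: 29.4
position: [0.5531, -0.0052, 0.3128]
orientation: [-0.0, 0.708, -0.706, -0.0]
ft_force: [-0.4, -0.1, 0.3]
finger_gap: 0.05
```

>>> servo_tool(rows=[{"hand":50,"dp":[-0.2,0.08,0],"rotation":[0,0,0]},{"hand":50,"dp":[-0.4,0.16,0],"rotation":[0,0,0]},{"hand":50,"dp":[-0.6,0.24,0],"rotation":[0,0,0]},{"hand":50,"dp":[-0.8,0.33,0],"rotation":[0,0,0]},{"hand":50,"dp":[-0.97,0.413,0],"rotation":[0,0,0]}])

```text
t: 30.02
position: [0.5199, 0.0723, 0.3128]
orientation: [0.0, 0.708, -0.706, -0.0]
ft_force: [-0.1, -0.0, 0.7]
finger_gap: 0.0498
```

>>> servo_tool(rows=[{"hand":50,"dp":[-0.2,0.08,0],"rotation":[0,0,0]},{"hand":50,"dp":[-0.4,0.16,0],"rotation":[0,0,0]},{"hand":50,"dp":[-0.6,0.24,0],"rotation":[0,0,0]},{"hand":50,"dp":[-0.8,0.33,0],"rotation":[0,0,0]},{"hand":50,"dp":[-0.97,0.413,0],"rotation":[0,0,0]}])

```text
t: 30.65
position: [0.4867, 0.1498, 0.3128]
orientation: [-0.0, 0.708, -0.706, -0.0]
ft_force: [-0.3, -0.8, 0.4]
finger_gap: 0.0497
```

>>> servo_tool(rows=[{"hand":50,"dp":[-0.2,0.08,0.2],"rotation":[0,0,0.1]},{"hand":50,"dp":[-0.4,0.16,0.4],"rotation":[0,0,0.2]},{"hand":50,"dp":[-0.6,0.24,0.6],"rotation":[0,0,0.3]},{"hand":50,"dp":[-0.97,0.413,0.9],"rotation":[0,0,0.38]},{"hand":50,"dp":[-0.97,0.413,0.9],"rotation":[0,0,0.38]}])

```text
t: 31.28
position: [0.4526, 0.2276, 0.2394]
orientation: [-0.001, -0.596, 0.803, 0.0]
ft_force: [0.3, 0.0, 1.3]
finger_gap: 0.0497
```

```bash
python3 st.py;python3 look.py 11; python3 tilt.py 11
python3 - <<'E'
from h import *
S=load('scene11.npz');C=cloud(S);P=C.reshape(-1,3)
g=(abs(P[:,0]-.455)<.03)&(abs(P[:,1]-.226)<.03)&(P[:,2]>.172)&(P[:,2]<.182); print(P[g].mean(0),g.sum(),cv2.minAreaRect((P[g][:,:2]*1000).astype(np.float32)))
E
```

```text
31.28 [0.4526 0.2276 0.2394] phi -106.87 q [-0.001 -0.596  0.803  0.   ] F [0.3  0.02 1.29] M [ 0.014  0.006 -0.019] tau [  1.85 -45.94 -33.88   0.12  -0.54   1.24] gap 0.0497 j6 2.25865370829775
crop 141 145
crop 303 136
11 [array([-0.2028,  0.2155]), array([0.0304, 0.2348])]
[0.45607282 0.22684195 0.17593632] 29 ((456.298828125, 225.22174072265625), (20.310409545898438, 13.240586280822754), 68.7494888305664)
```

View pics/l11.png

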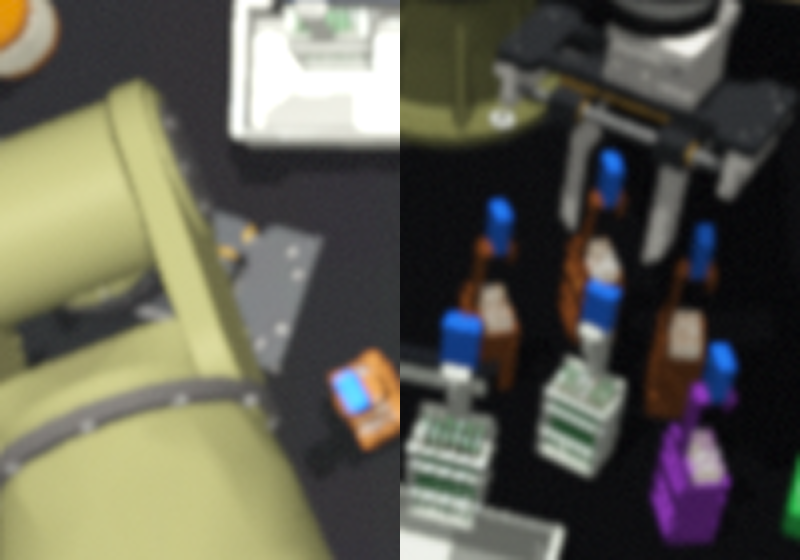

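```bash
python3 st.py
```

```text
31.38 [0.4541 0.2264 0.2413] phi -106.89 q [ 0.    -0.596  0.803 -0.   ] F [ 1.28 -0.97  0.79] M [ 0.064  0.004 -0.016] tau [ 1.160e+00 -4.591e+01 -3.442e+01  1.000e-02 -1.200e-01  1.700e-01] gap 0.0497 j6 2.255977126175236
```

The fingers at (580,185) and (665,210) straddle the grey basket's blue grip at (600,305). The brown and purple look-alikes are clear of them. I descend and grip.

>>> servo_tool(rows=[{"hand":50,"dp":[0,0,0.25],"rotation":[0,0,0]},{"hand":50,"dp":[0,0,0.5],"rotation":[0,0,0]},{"hand":50,"dp":[0,0,0.75],"rotation":[0,0,0]},{"hand":50,"dp":[0,0,0.935],"rotation":[0,0,0]},{"hand":40,"dp":[0,0,0.935],"rotation":[0,0,0]}], squeeze=35)

```text
t: 32.0
position: [0.4541, 0.2259, 0.1657]
orientation: [-0.0, -0.595, 0.804, 0.0]
ft_force: [0.8, -0.9, 1.2]
finger_gap: 0.0432
```

>>> servo_tool(rows=[{"hand":30,"dp":[0,0,0],"rotation":[0,0,0]},{"hand":26,"dp":[0,0,0],"rotation":[0,0,0]},{"hand":23,"dp":[0,0,0],"rotation":[0,0,0]},{"hand":15,"dp":[0,0,0],"rotation":[0,0,0]},{"hand":10,"dp":[0,0,0],"rotation":[0,0,0]}])

```text
t: 32.62
position: [0.4541, 0.2262, 0.1663]
orientation: [0.0, -0.595, 0.804, -0.0]
ft_force: [-0.3, -1.2, 4.6]
finger_gap: 0.0219
```

>>> servo_tool(rows=[{"hand":10,"dp":[0,0,-0.1],"rotation":[0,0,0]},{"hand":10,"dp":[0,0,-0.3],"rotation":[0,0,0]},{"hand":10,"dp":[0,0,-0.55],"rotation":[0,0,0]},{"hand":10,"dp":[0,0,-0.8],"rotation":[0,0,0]},{"hand":10,"dp":[0,0,-1],"rotation":[0,0,0]}])

```text
t: 33.25
position: [0.4541, 0.2264, 0.2476]
orientation: [0.001, -0.595, 0.804, -0.0]
ft_force: [0.5, 0.4, -3.1]
finger_gap: 0.0216
```

```bash
python3 st.py
```

```text
33.25 [0.4541 0.2264 0.2476] phi -106.98 q [ 0.001 -0.595  0.804 -0.   ] F [ 0.49  0.38 -3.1 ] M [0.063 0.054 0.047] tau [ 2.000e-02 -4.802e+01 -3.625e+01 -3.000e-02 -5.400e-01  0.000e+00] gap 0.0216 j6 2.2572970305718907
```

>>> servo_tool(rows=[{"hand":10,"dp":[0.06,-0.1,-0.15],"rotation":[0,0,0]},{"hand":10,"dp":[0.16,-0.25,-0.35],"rotation":[0,0,0]},{"hand":10,"dp":[0.3,-0.45,-0.557],"rotation":[0,0,0]},{"hand":10,"dp":[0.45,-0.68,-0.557],"rotation":[0,0,0]},{"hand":10,"dp":[0.586,-0.904,-0.557],"rotation":[0,0,0]}])

```text
t: 33.88
position: [0.5104, 0.159, 0.2908]
orientation: [-0.0, -0.595, 0.804, -0.0]
ft_force: [-0.3, 0.2, -3.3]
finger_gap: 0.0215
```

>>> servo_tool(rows=[{"hand":10,"dp":[0.15,-0.22,0],"rotation":[0,0,-0.1]},{"hand":10,"dp":[0.3,-0.45,0],"rotation":[0,0,-0.2]},{"hand":10,"dp":[0.45,-0.68,0],"rotation":[0,0,-0.3]},{"hand":10,"dp":[0.586,-0.904,0],"rotation":[0,0,-0.378]},{"hand":10,"dp":[0.586,-0.904,0],"rotation":[0,0,-0.378]}])

```text
t: 34.5
position: [0.5657, 0.0928, 0.2899]
orientation: [-0.001, -0.707, 0.708, 0.0]
ft_force: [-0.5, 0.3, -3.9]
finger_gap: 0.0218
```

```bash
python3 look.py 12;python3 st.py; python3 tilt.py 12
python3 - <<'E'
from h import *
S=load('scene12.npz');C=cloud(S);P=C.reshape(-1,3)
g=(abs(P[:,0]-.57)<.02)&(abs(P[:,1]-.094)<.014)&(P[:,2]>.268)&(P[:,2]<.303); print('grip',np.c_[P[g].min(0),np.median(P[g],0),P[g].max(0)].round(4))
b=(abs(P[:,0]-.565)<.03)&(abs(P[:,1]-.094)<.035)&(P[:,2]>.195)&(P[:,2]<.212); print('bodytop',b.sum(),cv2.minAreaRect((P[b][:,:2]*1000).astype(np.float32)))
r=3;g=S['frame'].astype(float).min(-1)
for u,v in proj(S,[[.6188,.0936,.228]]):
        u0,v0=int(round(u)),int(round(v)); w=g[v0-r:v0+r+1,u0-r:u0+r+1]; w=np.clip(w-(w.max()*.6),0,None)
        V,U=np.mgrid[v0-r:v0+r+1,u0-r:u0+r+1]; c=((w*U).sum()/w.sum(),(w*V).sum()/w.sum()); print('dot',c,ray(S,c,.229),(u,v))
E
```

```text
crop 196 95
crop 247 138
34.6 [0.565  0.0941 0.2903] phi -90.06 q [-0.    -0.707  0.707  0.   ] F [ 1.4  -0.01 -3.53] M [ 0.07   0.03  -0.001] tau [-9.400e-01 -5.662e+01 -3.852e+01 -4.000e-02 -8.000e-02 -1.300e-01] gap 0.0219 j6 1.672800467342506
12 [array([-0.2107,  0.2148]), array([0.0291, 0.2348])]
grip [[0.5596 0.571  0.5776]
 [0.0803 0.094  0.107 ]
 [0.268  0.2896 0.3029]]
bodytop 102 ((565.2885131835938, 93.32914733886719), (48.726619720458984, 30.997827529907227), 86.73588562011719)
dot (np.float64(291.5039461467038), np.float64(223.02553389043638)) [0.61769293 0.09315986 0.229     ] (np.float64(291.5323371457544), np.float64(223.64243109077077))
```

View pics/l12.png

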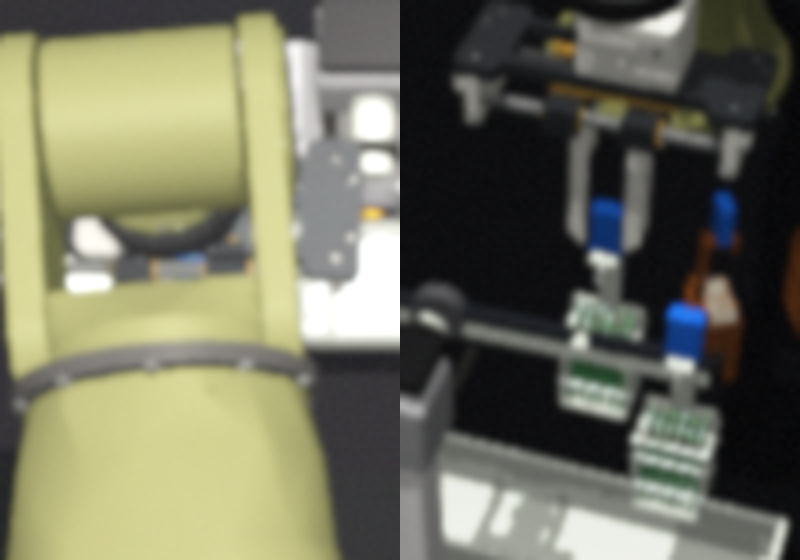

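>>> servo_tool(rows=[{"hand":10,"dp":[0.011,-0.16,0],"rotation":[0,0,0]},{"hand":10,"dp":[0.011,-0.33,0],"rotation":[0,0,0]},{"hand":10,"dp":[0.011,-0.5,0],"rotation":[0,0,0]},{"hand":10,"dp":[0.011,-0.62,0],"rotation":[0,0,0]},{"hand":10,"dp":[0.011,-0.665,0],"rotation":[0,0,0]}])

```text
t: 35.22
position: [0.6183, 0.0938, 0.2904]
orientation: [0.0, 0.707, -0.707, -0.0]
ft_force: [0.5, 0.3, -3.5]
finger_gap: 0.0213
```

```bash
python3 look.py 13;python3 st.py; python3 tilt.py 13
```

```text
crop 197 73
crop 241 152
35.33 [0.6181 0.0936 0.2904] phi -89.97 q [ 0.     0.707 -0.707 -0.   ] F [-0.43 -0.21 -3.09] M [-0.004  0.066 -0.005] tau [-3.000e-02 -6.416e+01 -3.904e+01  1.000e-02 -3.000e-02 -0.000e+00] gap 0.0216 j6 1.6620288222003425
13 [array([-0.2046,  0.2155]), array([0.17  , 0.2321])]
```

View pics/l13.png

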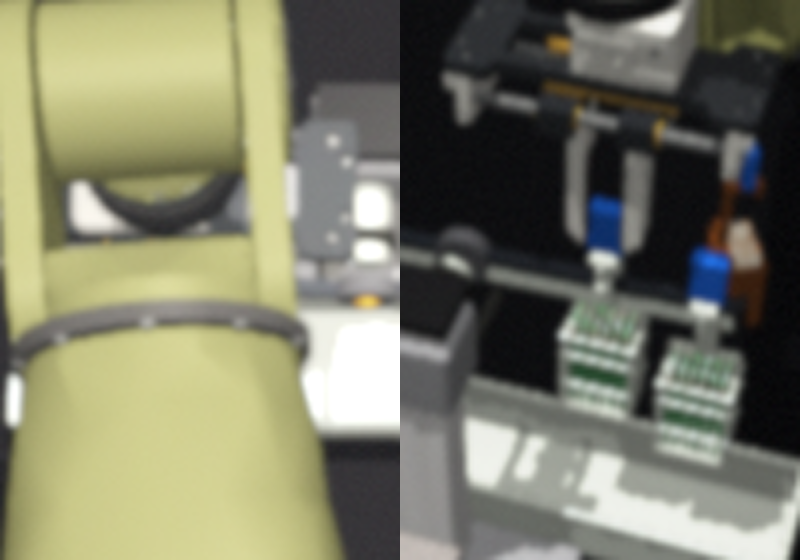

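>>> servo_tool(rows=[{"hand":10,"dp":[0.004,0,0.06],"rotation":[0,0,0]},{"hand":10,"dp":[0.004,0,0.12],"rotation":[0,0,0]},{"hand":10,"dp":[0.004,0,0.18],"rotation":[0,0,0]},{"hand":10,"dp":[0.004,0,0.23],"rotation":[0,0,0]},{"hand":10,"dp":[0.004,0,0.26],"rotation":[0,0,0]}])

```text
t: 35.95
position: [0.6181, 0.0932, 0.2694]
orientation: [0.0, 0.707, -0.707, -0.0]
ft_force: [-0.2, 0.1, -2.5]
finger_gap: 0.0215
```

>>> servo_tool(rows=[{"hand":10,"dp":[0,0,0.02],"rotation":[0,0,0]},{"hand":10,"dp":[0,0,0.04],"rotation":[0,0,0]},{"hand":10,"dp":[0,0,0.06],"rotation":[0,0,0]},{"hand":10,"dp":[0,0,0.075],"rotation":[0,0,0]},{"hand":10,"dp":[0,0,0.075],"rotation":[0,0,0]}])

```text
t: 36.58
position: [0.6182, 0.0932, 0.2637]
orientation: [-0.0, 0.707, -0.707, 0.0]
ft_force: [-0.4, -0.1, -1.8]
finger_gap: 0.022
```

```bash
python3 ft.py
```

```text
36.825 [ 0.09  0.48 -2.02  0.06  0.03 -0.01] [0.49 0.26 0.41 0.03 0.03 0.02] [0.6182 0.0932 0.2638] [array([-0.2157,  0.2158]), array([0.3102, 0.2293])]
```

>>> servo_tool(rows=[{"hand":10,"dp":[0,0,0.01],"rotation":[0,0,0]},{"hand":10,"dp":[0,0,0.02],"rotation":[0,0,0]},{"hand":10,"dp":[0,0,0.03],"rotation":[0,0,0]},{"hand":10,"dp":[0,0,0.035],"rotation":[0,0,0]},{"hand":10,"dp":[0,0,0.035],"rotation":[0,0,0]}])

```text
t: 37.45
position: [0.6182, 0.0932, 0.261]
orientation: [-0.0, 0.707, -0.707, 0.0]
ft_force: [0.0, -0.3, -1.4]
finger_gap: 0.022
```

```bash
python3 ft.py
```

```text
37.7 [-0.22 -0.15 -1.44  0.09  0.07 -0.01] [0.44 0.36 0.24 0.02 0.02 0.02] [0.6182 0.0932 0.261 ] [array([-0.246 ,  0.2158]), array([0.3009, 0.2284])]
```

>>> servo_tool(rows=[{"hand":10,"dp":[0,0,0.01],"rotation":[0,0,0]},{"hand":10,"dp":[0,0,0.02],"rotation":[0,0,0]},{"hand":10,"dp":[0,0,0.03],"rotation":[0,0,0]},{"hand":10,"dp":[0,0,0.035],"rotation":[0,0,0]},{"hand":10,"dp":[0,0,0.035],"rotation":[0,0,0]}])

```text
t: 38.33
position: [0.6182, 0.0932, 0.2582]
orientation: [-0.0, 0.707, -0.707, 0.0]
ft_force: [-1.0, -0.1, 1.1]
finger_gap: 0.0217
```

```bash
python3 ft.py
python3 - <<'E'
from h import *
S=load('scenef.npz'); cv2.imwrite('pics/s14.png',cv2.resize(S['frame'][150:310,170:360,::-1],None,fx=3.7,fy=3.7,interpolation=2))
E
```

```text
38.575 [0.3  0.05 0.42 0.07 0.08 0.02] [0.51 0.39 0.53 0.03 0.02 0.02] [0.6182 0.0932 0.2582] [array([-0.2699,  0.2162]), array([0.2861, 0.2284])]
```

View pics/s14.png

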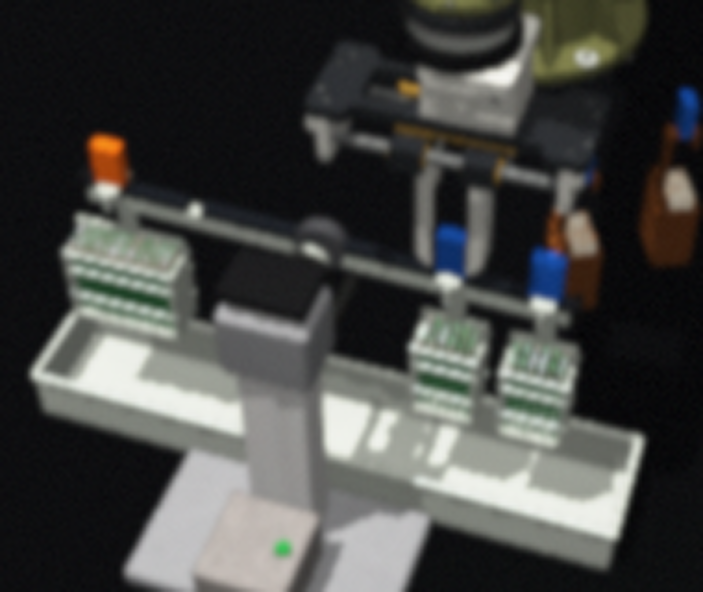

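Fz is back at its unloaded level and the bar looks level, running from (130,190) to (560,310), parallel to the trough. I release.

>>> servo_tool(rows=[{"hand":22,"dp":[0,0,0],"rotation":[0,0,0]},{"hand":23,"dp":[0,0,0],"rotation":[0,0,0]},{"hand":25,"dp":[0,0,0],"rotation":[0,0,0]},{"hand":30,"dp":[0,0,0],"rotation":[0,0,0]},{"hand":36,"dp":[0,0,0],"rotation":[0,0,0]}])

```text
t: 39.2
position: [0.6182, 0.0932, 0.2581]
orientation: [0.0, 0.707, -0.707, 0.0]
ft_force: [-0.2, -0.3, 0.1]
finger_gap: 0.035
```

>>> servo_tool(rows=[{"hand":36,"dp":[0,0,-0.1],"rotation":[0,0,0]},{"hand":36,"dp":[0,0,-0.25],"rotation":[0,0,0]},{"hand":36,"dp":[0,0,-0.5],"rotation":[0,0,0]},{"hand":36,"dp":[0,0,-0.75],"rotation":[0,0,0]},{"hand":36,"dp":[0,0,-1],"rotation":[0,0,0]}])

```text
t: 39.83
position: [0.6182, 0.0932, 0.3399]
orientation: [-0.0, 0.707, -0.707, 0.0]
ft_force: [-0.4, -0.5, -1.0]
finger_gap: 0.0358
```

>>> servo_tool(rows=[{"hand":36,"dp":[0,0.2,-0.1],"rotation":[0,0,0]},{"hand":36,"dp":[0,0.4,-0.2],"rotation":[0,0,0]},{"hand":36,"dp":[0,0.6,-0.3],"rotation":[0,0,0]},{"hand":36,"dp":[0,0.8,-0.4],"rotation":[0,0,0]},{"hand":36,"dp":[0,1,-0.5],"rotation":[0,0,0]}])

```text
t: 40.45
position: [0.5376, 0.0932, 0.3795]
orientation: [-0.0, 0.707, -0.707, 0.0]
ft_force: [-0.3, 0.7, 0.3]
finger_gap: 0.0361
```

>>> servo_tool(rows=[{"hand":36,"dp":[0,0.2,0],"rotation":[0,0,0]},{"hand":36,"dp":[0,0.4,0],"rotation":[0,0,0]},{"hand":36,"dp":[0,0.6,0],"rotation":[0,0,0]},{"hand":36,"dp":[0,0.8,0],"rotation":[0,0,0]},{"hand":36,"dp":[0,1,0],"rotation":[0,0,0]}])

```text
t: 41.08
position: [0.4576, 0.0931, 0.3792]
orientation: [-0.001, 0.707, -0.707, 0.0]
ft_force: [0.4, -0.1, -0.0]
finger_gap: 0.0361
```

```bash
python3 - <<'E'
from cell import bot
from h import *
T=bot.snapshot('top');S=bot.snapshot('scene');np.savez('top15.npz',**T);np.savez('scene15.npz',**S)
cv2.imwrite('pics/s15.png',cv2.resize(S['frame'][150:310,170:400,::-1],None,fx=3.4,fy=3.4,interpolation=2))
cv2.imwrite('pics/t15.png',cv2.resize(T['frame'][90:300,80:500,::-1],None,fx=1.9,fy=1.9,interpolation=2))
C=cloud(S);P=C.reshape(-1,3)
h=cv2.cvtColor(S['frame'],cv2.COLOR_RGB2HSV)
for cn,m in(('blue',(abs(h[...,0].astype(int)-108)<14)&(h[...,1]>150)&(h[...,2]>80)),('orange',(h[...,0]<20)&(h[...,1]>200)&(h[...,2]>150))):
  for a,c,mm in blobs(m): 
    p=C[mm]; p=p[p[:,2]>.1]
    if len(p)>5: print(cn,a,c.round(1),np.median(p,0).round(4),np.percentile(p[:,2],97).round(4))
for y in (-.13,-.11,-.08,-.06,.05,.06,.125):
    k=(abs(P[:,0]-.6185)<.02)&(abs(P[:,1]-y)<.007)&(P[:,2]>.205)&(P[:,2]<.26); print(y,np.percentile(P[k,2],[10,50,90]).round(4),k.sum())
E
python3 st.py
```

```text
blue 13 [125.8  44.5] [-0.0188 -0.7957  0.3337] 0.3365
blue 52 [355.6 179.4] [0.3194 0.2091 0.1701] 0.1779
blue 52 [327.8 191.5] [0.4016 0.1407 0.1691] 0.1783
blue 68 [378.2 197.1] [0.382  0.2866 0.1667] 0.1771
blue 118 [291.9 215.8] [0.6231 0.0948 0.2583] 0.2702
blue 113 [317.3 222.8] [0.6233 0.16   0.2564] 0.2691
blue 93 [382.7 227.9] [0.5006 0.3158 0.168 ] 0.1781
orange 9 [141.  34.] [-0.1348 -0.8019  0.3352] 0.3373
orange 77 [198.3 192. ] [ 0.6227 -0.1597  0.2679] 0.2759
orange 215 [401.7 302.5] [0.6642 0.3987 0.1036] 0.1083
-0.13 [0.2227 0.2339 0.2373] 38
-0.11 [0.2209 0.2319 0.237 ] 38
-0.08 [0.2208 0.2314 0.2373] 38
-0.06 [0.2176 0.2311 0.2362] 41
0.05 [0.2179 0.2293 0.2343] 43
0.06 [0.2177 0.2287 0.234 ] 42
0.125 [0.2153 0.2279 0.2328] 44
41.18 [0.4574 0.0932 0.3796] phi -89.95 q [-0.001  0.707 -0.707  0.001] F [0.02 0.04 1.09] M [ 0.031 -0.012 -0.044] tau [ 2.000e-01 -4.047e+01 -3.604e+01  2.000e-02 -3.000e-02  6.000e-02] gap 0.0359 j6 1.69237771155931
```

View pics/s15.png

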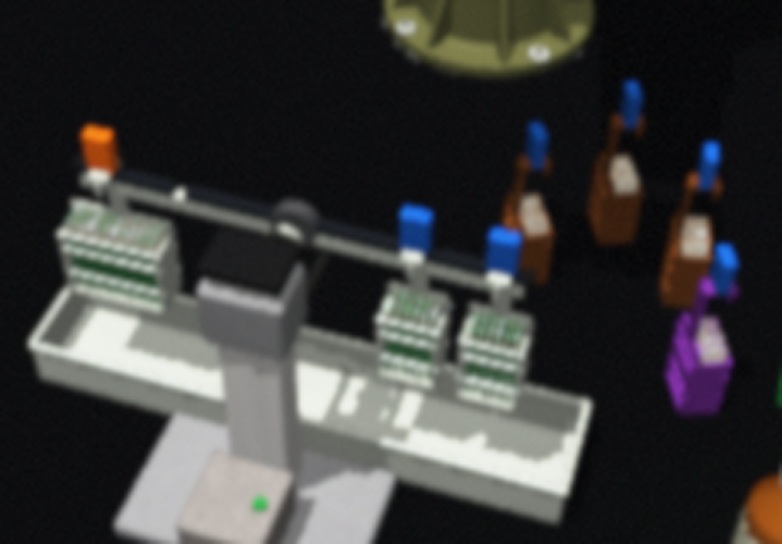

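View pics/t15.png

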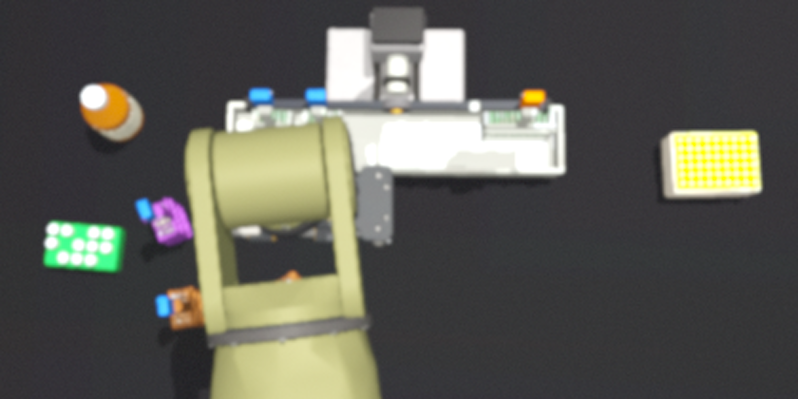

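Run:
```python
from cell import bot
from h import *
for i in range(6):
    S=bot.snapshot('scene')
    C=cloud(S); h=cv2.cvtColor(S['frame'],cv2.COLOR_RGB2HSV); z=[]
    for m in((abs(h[...,0].astype(int)-108)<14)&(h[...,1]>150)&(h[...,2]>80),(h[...,0]<20)&(h[...,1]>200)&(h[...,2]>150)):
        for a,c,mm in blobs(m):
            p=C[mm]; p=p[(p[:,2]>.22)&(abs(p[:,0]-.62)<.03)]
            if len(p)>5: z.append((np.percentile(p[:,2],95).round(4),c.round(2)))
    print(z)
a=load('scene0.npz');d=cv2.absdiff(a['frame'],S['frame']).max(-1)>50
for A,c,m in blobs(d,15): print(A,c.round(0))
```

```text
[(np.float64(0.2702), array([291.87, 215.89])), (np.float64(0.2689), array([317.31, 222.81])), (np.float64(0.2756), array([198.29, 192.04]))]
[(np.float64(0.2704), array([291.95, 215.87])), (np.float64(0.2686), array([317.31, 222.81])), (np.float64(0.2759), array([198.29, 192.04]))]
[(np.float64(0.2699), array([291.88, 215.88])), (np.float64(0.2686), array([317.35, 222.86])), (np.float64(0.2752), array([198.29, 192.04]))]
[(np.float64(0.27), array([291.98, 215.91])), (np.float64(0.2679), array([317.31, 222.81])), (np.float64(0.2756), array([198.32, 192.05]))]
[(np.float64(0.2696), array([291.94, 215.9 ])), (np.float64(0.2687), array([317.31, 222.81])), (np.float64(0.2754), array([198.25, 192.01]))]
[(np.float64(0.27), array([291.98, 215.91])), (np.float64(0.2688), array([317.3 , 222.75])), (np.float64(0.2757), array([198.32, 192.05]))]
3469 [244.  20.]
195 [320.   6.]
40 [340.   2.]
270 [346.  20.]
3759 [369.  71.]
131 [398.  23.]
1276 [160.  46.]
83 [335.  15.]
444 [313.  26.]
218 [336.  49.]
21 [159.  58.]
616 [288.  69.]
30 [314.  60.]
30 [329.  64.]
532 [320.  90.]
89 [138.  80.]
32 [147.  76.]
43 [317.  74.]
17 [338.  87.]
90 [280.  95.]
15 [296.  94.]
59 [180. 104.]
61 [285. 110.]
39 [311. 110.]
33 [343. 115.]
27 [334. 114.]
123 [302. 130.]
166 [321. 136.]
58 [328. 165.]
307 [218. 191.]
15 [356. 177.]
602 [281. 207.]
158 [199. 194.]
26 [328. 188.]
674 [349. 233.]
617 [203. 221.]
96 [221. 215.]
582 [316. 242.]
138 [275. 228.]
409 [291. 243.]
39 [204. 237.]
230 [221. 251.]
73 [289. 259.]
74 [314. 265.]
417 [313. 275.]
```

The load is at rest, with no motion between pictures. The image differences are only the arm, its shadow, the baskets I moved and the bar. I hand in.

```bash
python3 -c "
from cell import bot
print(bot.finish_job())"
```

```text
the job is handed in; nothing more can be done
None
```

All three baskets are hung in the order asked, and I handed the job in at about 41.5 s of the 72 s allowed. It reported no verdict. The first small basket went in the left outer notch, then the large one in the right outer, then the other small one in the left inner. I lowered each until the wrist felt no more of its weight, then let go.

- **Seating:** all three hooks fit the bar's line to within 1–2 mm. A hook left on the upper edge would sit 7 mm high, so they look fully down in their notches.
- **Level:** the bar stands still but is not exactly level. It measures about 0.02 rad low on the left, roughly 3 mm at the outer notches. That is within what camera error and the 10 % mass tolerance could cause.
- **Largest tilt:** with only the first basket on, the bar tipped about 0.10–0.11 rad, under the 0.13 limit.
- **Sideways force:** while loading the large basket the wrist read sideways forces up to about 3 N. I nudged the hook until they were close to zero before letting go.
- **Disagreements:** the two cameras differed by about 2.5 mm in x, and the wrist force's zero drifted by about 0.5 N. I allowed for both.
- **Other things on the bench:** the last pictures show no change at the look-alikes, bottle, rack and tip box, and the gripper was clear of everything at hand-in.

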